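# Tighten the four knobs of a plaster mould press crosswise in two rounds

## Robot

A 6-joint arm with a two-finger parallel gripper is mounted at the origin on the work surface. World frame = base frame: x ahead of the robot, y to its left, z up, the work surface at z = 0. Lengths are in mm, angles in rad, forces in N, time in s.
With the tool pointing down it reaches from about 400 to 925 mm from the base axis. Payload 12.5 kg.
Tool frame: the origin (TCP) lies on the centre line of the jaws, within the pads' length; the fingertips stand 19 mm ahead of it and the grasp point (between the pads) is the TCP; y points along the fingers, x is the direction in which the jaws open and shut, and the axes are right-handed (so a half turn about y gives the same grasp; the last joint's range is limited). The gripper opens to 95 mm and grips with 3 to 60 N. Pads are 20 mm wide; open, the fingers measure 119 mm over their backs; the gripper's body (75 mm by 180 mm) begins 59 mm behind the grasp point.
Start: joints at [-1.261, 0.491, 1.559, -0, 1.092, -0.106], TCP at [252.475, -571.753, 233.661] pointing down, gripper open.
Joint ranges: [-3.1, 3.1], [-0.84, 2.19], [0.05, 2.79], [-1.13, 4.28], [0.06, 2.93], [-2.69, 2.69]. Speed limits (rad/s): [2.22, 2.22, 2.79, 3.14, 3.14, 3.14].

## Interface

Orientations are given as [roll, pitch, yaw] about the fixed x, y, z axes, in that order (R = Rz(yaw) Ry(pitch) Rx(roll)).
In Python, from cell import env gives the robot as it stands. The module is installed in compiled form; this text tells all that it offers.
- The arm moves only by the tool move_arm, never from a script. Its argument "rows" is a list of rows, each an object of numbers: "tx", "ty", "tz": the shift along the tool's x, y, z in cm; "rx", "ry", "rz": the turn, a rotation vector about the tool's x, y, z in rad; "grip": the opening in per cent of the stroke, from 0 (shut) to 100 (fully open). In form: [{"tx": .., "ty": .., "tz": .., "rx": .., "ry": .., "rz": .., "grip": ..}, ...]. A call has 1 to 10 rows; each row shifts and turns the commanded pose from where the row before left it, along the tool's axes as they then stand; what a row does not reach is not made up. A row lasts 1/12 s, in which the tool goes at most 41.7 mm and 7.16 degrees, less where a joint would pass 70% of its speed; a pose out of reach is approached as far as the arm can. A call is refused whole if a number of a shift passes 4.17 or a number of a turn 0.125, either way. A call with a gripper value outside its range is refused whole. The fingers move at their own pace and stop on an object; the grip force is fixed at half the most. Time passes only in rows, so rows that do not move let the fingers close. It gives the time, the measured TCP pose, the force and the opening at its end, in the units of the state.
- env.state(): the state, without advancing time (a new reading comes with each control period).
- env.read_camera(name): name is "scene" or "side" or "wrist"; returns (picture, depth): 420x560x3 uint8, blue, green, red; 420x560 float32, mm along the optical axis (not along the pixel's ray), 0 where there is no reading.
- env.calibration(name): a dict with "vertical_fov" (degrees; the focal length in pixels is half the picture's height over the tangent of half this angle, whatever the lens; pixels are square), "cx", "cy" (the principal point, pixels), "dist" ([k1, k2, p1, p2, k3] as OpenCV has them; the pictures are not rectified), "eye" and "rotation" of the camera in the world. Camera axes: x right, y up, looking along -z (the intrinsics and any distortion apply to the point x, -y, -z); pixel columns grow to the right and rows downward; lengths in mm; the calibration is good to about 2 mm. A picture is of the moment at which its call begins: read the wrist's pose just before it. calibration takes no time and is no camera call; for the wrist camera it gives the pose at the moment of the call.
- env.job_done(): hands the job in, once; it reports no verdict.
The state is a dict: "t": time; "joints": joint angles; "qvel": joint speeds; "tau": joint torques, N m; "eef_pos": TCP position; "tcp_rot": TCP orientation; "ft_force": force on the tool from outside, world axes, zero at the start; "moment": the same for the moment, N m; "opening": opening from 0.0 (shut) to 1.0 (fully open).
Only numpy, scipy, OpenCV 4.12 (cv2) and the standard library are available. Lean on these libraries where they do the work, as an engineer would, in place of code of your own. Each camera call takes 0.05 s, during which the arm holds its last target.

## Task

Close up the plaster mould for casting by hand-tightening its four corner knobs clockwise in star order, always going to the diagonally opposite knob next. Go round twice: in the first round give each knob about a sixth of a turn, in the second turn each until you feel it come firm and stop right there, because wrenching it further cracks the plaster. Let go of everything at the end and leave the mug, jar and spatula where they are.

Things in the scene. Friction and masses are not known exactly. Their poses are not given: they have to be found in the camera images.
- press: Plaster mould in its clamping press, fixed to the table: plywood board 210 x 210 x 20 mm, white plaster block, and an aluminium plate 180 x 180 x 12 mm on top, with a black knob at each corner. Origin: centre of the underside, on the table; x and y along the board's edges, z up. Knobs a, b, c, d go round the ring in this order, on a 130 mm square; all are alike.
- plate_mid (a point): Centre of the aluminium plate's upper face, 92 mm above the table. How a knob feels: it turns with 0.12 N m at first, slowly growing to 0.19, and stays where it is left. At its firm stop the torque jumps to 0.22 N m and climbs from there by 1.2 N m per rad of further turning, springing back to the stop when let go. Properly tight is 0.25 to 0.42 N m; from 0.5 N m the plaster cracks.
- knob_a_mid (a point): Round black lobed knob, corner at press x -65, y +65 mm; opposite knob_c. 48 mm across, 28 mm high; the point is on its vertical axis at half height, 120 mm above the table. Tightens clockwise from above, and stays at its height. As found, 1.5 to 2.3 rad from its firm stop, each knob differently; the mark on its top stands at any angle and tells nothing.
- knob_b_mid (a point): Round black lobed knob, corner at press x -65, y -65 mm; opposite knob_d. 48 mm across, 28 mm high; the point is on its vertical axis at half height, 120 mm above the table. Tightens clockwise from above, and stays at its height. As found, 1.5 to 2.3 rad from its firm stop, each knob differently; the mark on its top stands at any angle and tells nothing.
- knob_c_mid (a point): Round black lobed knob, corner at press x +65, y -65 mm; opposite knob_a. 48 mm across, 28 mm high; the point is on its vertical axis at half height, 120 mm above the table. Tightens clockwise from above, and stays at its height. As found, 1.5 to 2.3 rad from its firm stop, each knob differently; the mark on its top stands at any angle and tells nothing.
- knob_d_mid (a point): Round black lobed knob, corner at press x +65, y +65 mm; opposite knob_b. 48 mm across, 28 mm high; the point is on its vertical axis at half height, 120 mm above the table. Tightens clockwise from above, and stays at its height. As found, 1.5 to 2.3 rad from its firm stop, each knob differently; the mark on its top stands at any angle and tells nothing.
- collar_a_mid (a point): Steel collar under knob_a, 26 mm wide, 4 mm high, on the same axis; the point is its centre. Turns with the knob and sinks 1.2 mm per rad: about 103 mm above the table as found, 100.5 mm when the knob is at its firm stop.
- ring_a_mid (a point): Brass thrust ring below collar_a, 30 mm wide, 2 mm high, on a rubber washer; the point is its centre, 97.5 mm above the table. It stays there until the knob is forced past its firm stop, then sinks 2 mm per rad.
- collar_b_mid (a point): Steel collar under knob_b, 26 mm wide, 4 mm high, on the same axis; the point is its centre. Turns with the knob and sinks 1.2 mm per rad: about 103 mm above the table as found, 100.5 mm when the knob is at its firm stop.
- ring_b_mid (a point): Brass thrust ring below collar_b, 30 mm wide, 2 mm high, on a rubber washer; the point is its centre, 97.5 mm above the table. It stays there until the knob is forced past its firm stop, then sinks 2 mm per rad.
- collar_c_mid (a point): Steel collar under knob_c, 26 mm wide, 4 mm high, on the same axis; the point is its centre. Turns with the knob and sinks 1.2 mm per rad: about 103 mm above the table as found, 100.5 mm when the knob is at its firm stop.
- ring_c_mid (a point): Brass thrust ring below collar_c, 30 mm wide, 2 mm high, on a rubber washer; the point is its centre, 97.5 mm above the table. It stays there until the knob is forced past its firm stop, then sinks 2 mm per rad.
- collar_d_mid (a point): Steel collar under knob_d, 26 mm wide, 4 mm high, on the same axis; the point is its centre. Turns with the knob and sinks 1.2 mm per rad: about 103 mm above the table as found, 100.5 mm when the knob is at its firm stop.
- ring_d_mid (a point): Brass thrust ring below collar_d, 30 mm wide, 2 mm high, on a rubber washer; the point is its centre, 97.5 mm above the table. It stays there until the knob is forced past its firm stop, then sinks 2 mm per rad.
- mug_mid (a point): Bystander: blue ceramic mug, 82 mm across, 85 mm high; the point is on its axis at half height.
- spatula: Bystander: spatula lying flat on the table; origin under its middle.
- jar_mid (a point): Bystander: white plastic jar, 68 mm across, 75 mm high; the point is on its axis at half height.

How it is judged:
By the outcome, as a careful person would: the job done as asked, in the order asked, and still so for the second after the job is handed in, with the robot touching nothing.
It also fails if it takes over 72 s, if anything falls off the work surface, if the arm or the gripper's body presses on something with over 40 N, if the wrist force passes 120 N, or if a joint passes its speed limit or range.

## Working session

There is one attempt and no reset: what is moved stays moved. The work goes in short steps, Python scripts to look and compute and a tool call to move; the robot and the scene stay as the last step left them, time stands still between calls to the robot, and variables do not carry over. Pictures are saved under pics/ and viewed, and the job is handed in when it is done.

Besides the shell and the picture viewer there is one more tool, called after "Call:" in YAML: its name, and indented under it one key for each argument. move_arm: Moves the arm, as the interface text tells. Its arguments: {"type":"object","properties":{"rows":{"type":"array"}},"required":["rows"]}

```bash
mkdir -p pics; ls; python3 - <<'E'
from cell import env
import cv2,numpy as np
s=env.state();print(s)
for n in("scene","side","wrist"):
    c=env.calibration(n);print(n,c)
    p,d=env.read_camera(n);cv2.imwrite(f"pics/{n}0.png",p);np.save(f"{n}0_d.npy",d)
E
```

```text
pics
{'t': 0.0, 'joints': array([-1.26059537e+00,  4.91586225e-01,  1.55946777e+00,  1.53429075e-05,
        1.09171642e+00, -1.05580431e-01]), 'qvel': array([ 2.00056575e-03,  2.44609315e-03, -1.44418455e-03,  1.62261937e-04,
       -2.02674166e-04, -4.93433839e-05]), 'tau': array([ 2.19441237e-03, -6.12629628e+01, -2.58182073e+01,  6.94095762e-02,
        4.81126865e-02, -9.32708622e-05]), 'eef_pos': array([ 252.40369674, -571.51053094,  233.03886872]), 'tcp_rot': array([-1.57065868e+00,  1.16976480e-03, -1.15502194e+00]), 'ft_force': array([ 0.08890707, -0.55052302,  0.65234417]), 'moment': array([-0.00319702,  0.0323073 , -0.00576668]), 'opening': 0.9982212145739313}
scene {'vertical_fov': 52.144299482453896, 'cx': 282.0533961757912, 'cy': 213.51158102600974, 'dist': array([-0.01014708,  0.        ,  0.        ,  0.        ,  0.        ]), 'eye': array([1284.09655129,  437.79104056,  960.56545622]), 'rotation': array([0.77274913, 0.01530005, 2.06835462])}
side {'vertical_fov': 44.98583958901476, 'cx': 268.87241122085976, 'cy': 210.7425899750268, 'dist': array([-0.18526009,  0.        ,  0.        ,  0.        ,  0.        ]), 'eye': array([ 142.53979266, 1079.50603234, 1043.95983586]), 'rotation': array([ 0.88438236,  0.0151906 , -2.78967639])}
wrist {'vertical_fov': 62.29598449706135, 'cx': 276.32354317692796, 'cy': 215.7325084505485, 'dist': array([-0.04802964,  0.        ,  0.        ,  0.        ,  0.        ]), 'eye': array([ 326.24464784, -540.61363774,  383.99345266]), 'rotation': array([-0.2882166 ,  0.00177371, -1.15540612])}
```

View pictures.

View pics/scene0.png

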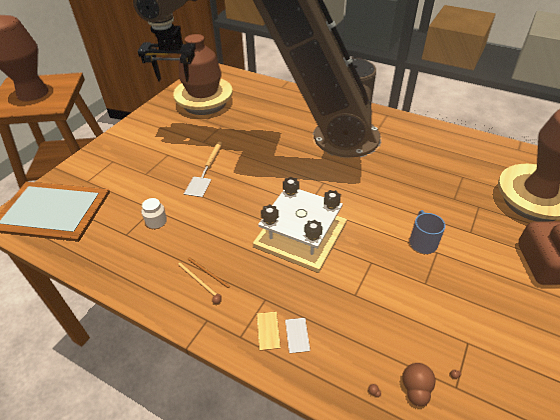

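View pics/side0.png

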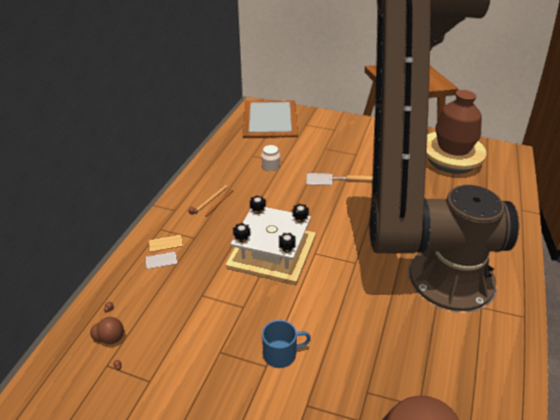

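View pics/wrist0.png

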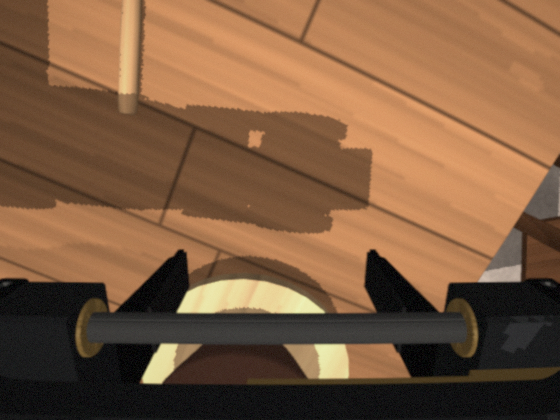

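```bash
cat > h.py <<'E'
import cv2,numpy as np
from scipy.spatial.transform import Rotation as R
def cam(c,h=420):
    f=h/2/np.tan(np.radians(c["vertical_fov"])/2)
    K=np.array([[f,0,c["cx"]],[0,f,c["cy"]],[0,0,1.]])
    return K,np.array(c["dist"],float),np.array(c["eye"]),R.from_euler("xyz",c["rotation"]).as_matrix()
def rays(c,uv):
    K,D,e,Rm=cam(c)
    n=cv2.undistortPoints(np.array(uv,float).reshape(-1,1,2),K,D).reshape(-1,2)
    d=np.c_[n[:,0],-n[:,1],-np.ones(len(n))]@Rm.T
    return e,d
def plane(c,uv,z):
    e,d=rays(c,uv); return e+d*((z-e[2])/d[:,2])[:,None]
def proj(c,P):
    K,D,e,Rm=cam(c); p=(np.atleast_2d(P)-e)@Rm; p=p*[1,-1,-1]
    return cv2.projectPoints(p,np.zeros(3),np.zeros(3),K,D)[0].reshape(-1,2)
def tri(e1,d1,e2,d2):
    out=[]
    for a,b in zip(d1,d2):
        a=a/np.linalg.norm(a);b=b/np.linalg.norm(b)
        t=np.linalg.lstsq(np.c_[a,-b],e2-e1,rcond=None)[0]
        p,q=e1+a*t[0],e2+b*t[1]; out.append(np.r_[(p+q)/2,np.linalg.norm(p-q)])
    return np.array(out)
E
python3 - <<'E'
from h import *
from cell import env
cs={n:env.calibration(n) for n in("scene","side")}
g={"scene":[(291,186),(332,200),(270,214),(314,230)],"side":[(288,242),(242,231),(300,212),(258,203)]}
# provisional: show plane coords
res={}
for n in g:
    p=cv2.imread(f"pics/{n}0.png")
    m=(p.max(2)<70).astype(np.uint8)
    k,l,st,ce=cv2.connectedComponentsWithStats(m)
    pts=[]
    for u in g[n]:
        i=l[u[1],u[0]]; print(n,u,i,st[i],ce[i]); pts.append(ce[i])
    res[n]=np.array(pts)
    P=plane(cs[n],pts,120);print(P.round(1))
E
```

```text
scene (291, 186) 0 [     0      0    560    420 214429] [277.31449104 223.75227231]
scene (332, 200) 0 [     0      0    560    420 214429] [277.31449104 223.75227231]
scene (270, 214) 0 [     0      0    560    420 214429] [277.31449104 223.75227231]
scene (314, 230) 0 [     0      0    560    420 214429] [277.31449104 223.75227231]
[[609.4  42.3 120. ]
 [609.4  42.3 120. ]
 [609.4  42.3 120. ]
 [609.4  42.3 120. ]]
side (288, 242) 29 [280 234  15  18 172] [286.98837209 243.49418605]
side (242, 231) 27 [234 224  16  18 174] [241.26436782 233.24712644]
side (300, 212) 25 [293 204  15  18 161] [300.07453416 213.31055901]
side (258, 203) 24 [250 197  15  16 151] [257.21192053 204.96688742]
[[451.4 139.1 120. ]
 [582.3 141.4 120. ]
 [456.3   7.3 120. ]
 [585.8  11.8 120. ]]
```

```bash
python3 - <<'E'
from h import *
from cell import env
cs={n:env.calibration(n) for n in("scene","side")}
for n,b in (("scene",(240,160,370,280)),("side",(210,180,330,290))):
    p=cv2.imread(f"pics/{n}0.png")[b[1]:b[3],b[0]:b[2]]
    cv2.imwrite(f"pics/{n}0c.png",cv2.resize(p,None,fx=5,fy=5,interpolation=cv2.INTER_CUBIC))
def blobs(n,b):
    p=cv2.imread(f"pics/{n}0.png").astype(int)
    m=((p.max(2)<95)&(p.max(2)-p.min(2)<30)).astype(np.uint8)
    mm=np.zeros_like(m);mm[b[1]:b[3],b[0]:b[2]]=m[b[1]:b[3],b[0]:b[2]]
    k,l,st,ce=cv2.connectedComponentsWithStats(mm)
    out=[]
    for i in range(1,k):
        if st[i,4]>80:
            x,y,w,h,a=st[i];print(n,st[i],ce[i].round(1)); out.append(ce[i])
    return np.array(out)
S=blobs("scene",(240,160,370,280));T=blobs("side",(210,180,330,290))
print(plane(cs["scene"],S,120).round(1));print(plane(cs["side"],T,120).round(1))
E
```

```text
scene [283 177  16  17 162] [290.5 185.4]
scene [324 190  16  15 110] [331.2 197. ]
scene [305 220  17  20 129] [312.8 228. ]
side [251 196  14  18 155] [257.3 204.8]
side [293 205  15  18 172] [300.1 213.3]
side [234 223  16  20 186] [241.6 233. ]
side [279 233  16  20 209] [286.6 242.9]
[[457.6   2.4 120. ]
 [447.7 127.5 120. ]
 [579.4 132.8 120. ]]
[[585.8  10.8 120. ]
 [456.2   7.  120. ]
 [581.9 140.1 120. ]
 [453.  137.4 120. ]]
```

View pics/scene0c.png

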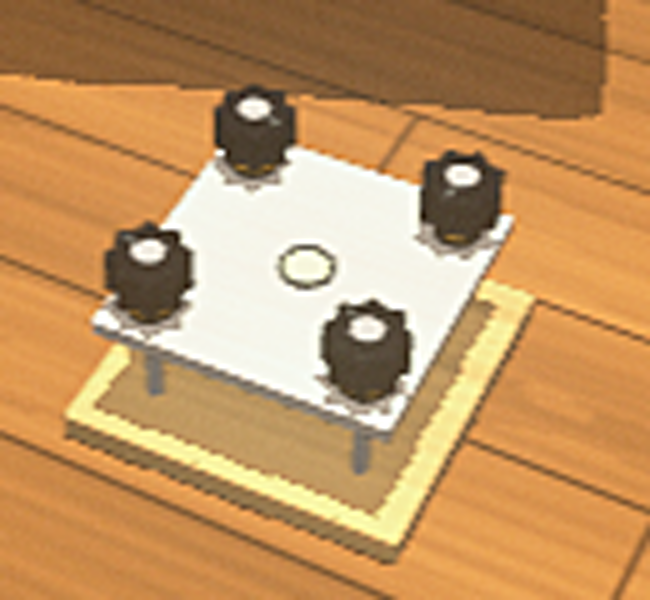

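View pics/side0c.png

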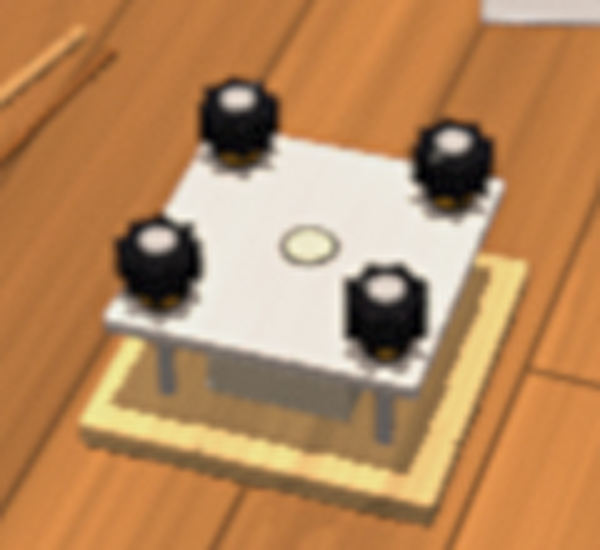

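```bash
python3 - <<'E'
from h import *
from cell import env
cs={n:env.calibration(n) for n in("scene","side")}
def cen(n,uv,r=6,th=110):
    p=cv2.imread(f"pics/{n}0.png").astype(int).min(2); out=[]
    for u,v in uv:
        m=((p>th)).astype(np.uint8); w=np.zeros_like(m)
        k,l,st,ce=cv2.connectedComponentsWithStats(m,connectivity=4)
        i=l[round(v),round(u)]; print(n,st[i],ce[i].round(2)); out.append(ce[i])
    return np.array(out)
S=cen("scene",[(291,181),(332,195),(313,225.4),(269.5,209.6),(301,213)])
T=cen("side",[(300,207.6),(286.5,237.2),(241,227.6),(257,199.2),(271.5,229)])
e1,d1=rays(cs["scene"],S);e2,d2=rays(cs["side"],T)
P=tri(e1,d1,e2,d2);print(P.round(1)); print(P[:4,:2].mean(0))
print(plane(cs["scene"],S,134).round(1));print(plane(cs["side"],T,134).round(1))
# z calib check: ring marking on the plate
E
```

```text
scene [287 179   7   5  24] [290.33 181.25]
scene [329 193   7   4  25] [332.12 194.56]
scene [310 223   7   5  31] [313.03 225.13]
scene [266 208   7   5  28] [269.11 209.82]
scene [ 253  189   94   80 2941] [302.55 222.03]
side [297 206   7   5  27] [300.   207.78]
side [283 235   8   5  32] [286.88 237.  ]
side [238 225   7   5  26] [241.12 227.35]
side [254 197   7   5  26] [257.12 199.35]
side [ 226  207   89   74 2798] [272.78 238.22]
[[4.583e+02 2.300e+00 1.363e+02 5.000e-01]
 [4.542e+02 1.320e+02 1.366e+02 2.000e-01]
 [5.841e+02 1.354e+02 1.365e+02 9.000e-01]
 [5.878e+02 5.500e+00 1.360e+02 6.000e-01]
 [5.180e+02 7.190e+01 5.820e+01 5.000e+00]]
[521.09716395  68.83230721]
[[455.8   0.9 134. ]
 [451.4 130.9 134. ]
 [581.5 134.1 134. ]
 [585.9   4.2 134. ]
 [584.3 104.8 134. ]]
[[459.1   0.  134. ]
 [455.1 129.5 134. ]
 [585.3 133.5 134. ]
 [588.8   3.6 134. ]
 [488.9 146.3 134. ]]
```

Call:
move_arm:
  rows:
    - {"tx":-2.5,"tz":3.06,"ty":-0.1}
    - {"tx":-2.5,"tz":3.06,"ty":-0.1}
    - {"tx":-2.5,"tz":3.06,"ty":-0.1}
    - {"tx":-2.5,"tz":3.06,"ty":-0.1}
    - {"tx":-2.5,"tz":3.06,"ty":-0.1}
    - {"tx":-2.5,"tz":3.06,"ty":-0.1}
    - {"tx":-2.5,"tz":3.06,"ty":-0.1}
    - {"tx":-2.5,"tz":3.06,"ty":-0.1}
    - {"tx":-2.5,"tz":3.06,"ty":-0.1}
    - {"tx":-2.5,"tz":3.06,"ty":-0.1}

```text
validation failed for argument at $.ro...
```

Call:
move_arm:
  rows:
    - {"tx":-2.5,"tz":3.06,"ty":-0.1}
    - {"tx":-2.5,"tz":3.06,"ty":-0.1}
    - {"tx":-2.5,"tz":3.06,"ty":-0.1}
    - {"tx":-2.5,"tz":3.06,"ty":-0.1}
    - {"tx":-2.5,"tz":3.06,"ty":-0.1}
    - {"ry":-0.12}
    - {"ry":-0.12}
    - {"ry":-0.12}
    - {"ry":-0.12}
    - {"ry":-0.12}

```text
validation failed for argument at $.ro...
```

Call:
move_arm:
  rows:
    - {"ry":-0.12}
    - {"ry":-0.12}
    - {"ry":-0.12}
    - {"ry":-0.12}
    - {"ry":-0.075}
    - {}
    - {}

```text
validation failed for argument at $.ro...
```

```bash
cat > snap.py <<'E'
from h import *
from cell import env
import sys,pickle
n=sys.argv[1]
s=env.state();c=env.calibration("wrist");p,d=env.read_camera("wrist")
cv2.imwrite(f"pics/{n}.png",p);pickle.dump((s,c,d),open(n+".pkl","wb"))
print({k:np.round(s[k],3) for k in("t","joints","eef_pos","tcp_rot","ft_force","moment","opening")});print(c["eye"],c["rotation"])
E
python3 snap.py w1
```

```text
{'t': np.float64(0.15), 'joints': array([-1.261,  0.491,  1.559, -0.   ,  1.092, -0.106]), 'eef_pos': array([ 252.42 , -571.593,  233.206]), 'tcp_rot': array([-1.571e+00,  1.000e-03, -1.155e+00]), 'ft_force': array([-0.208, -0.459, -0.317]), 'moment': array([-0.004,  0.024, -0.002]), 'opening': np.float64(1.001)}
[ 326.24855817 -540.62562033  384.07285309] [-0.28823366  0.00160683 -1.15540627]
```

View pics/w1.png

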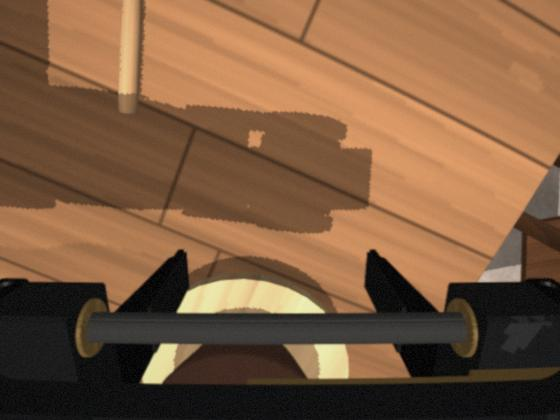

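Refused; probably all keys are required in each row.

Call:
move_arm:
  rows:
    - {"tx":-2.5,"ty":-0.1,"tz":3.06,"rx":0,"ry":0,"rz":0,"grip":100}

```text
t: 0.28
eef_pos: [268.5, -539.9, 233.7]
tcp_rot: [-1.572, -0.001, -1.159]
ft_force: [0.8, -0.5, -0.5]
opening: 1.0
```

Call:
move_arm:
  rows:
    - {"tx":-2.5,"ty":-0.1,"tz":3.06,"rx":0,"ry":0,"rz":0,"grip":100}
    - {"tx":-2.5,"ty":-0.1,"tz":3.06,"rx":0,"ry":0,"rz":0,"grip":100}
    - {"tx":-2.5,"ty":-0.1,"tz":3.06,"rx":0,"ry":0,"rz":0,"grip":100}
    - {"tx":-2.5,"ty":-0.1,"tz":3.06,"rx":0,"ry":0,"rz":0,"grip":100}
    - {"tx":-2.5,"ty":-0.1,"tz":3.06,"rx":0,"ry":0,"rz":0,"grip":100}
    - {"tx":-2.5,"ty":-0.1,"tz":3.06,"rx":0,"ry":0,"rz":0,"grip":100}
    - {"tx":-2.5,"ty":-0.1,"tz":3.06,"rx":0,"ry":0,"rz":0,"grip":100}
    - {"tx":-2.5,"ty":-0.1,"tz":3.06,"rx":0,"ry":0,"rz":0,"grip":100}
    - {"tx":-2.5,"ty":-0.1,"tz":3.06,"rx":0,"ry":0,"rz":0,"grip":100}
    - {"tx":-2.5,"ty":-0.1,"tz":3.06,"rx":0,"ry":0,"rz":0,"grip":100}

```text
t: 1.12
eef_pos: [449.8, -182.4, 244.8]
tcp_rot: [-1.571, -0.0, -1.155]
ft_force: [0.6, -0.1, -0.4]
opening: 0.996
```

Call:
move_arm:
  rows:
    - {"tx":-2.5,"ty":-0.1,"tz":3.06,"rx":0,"ry":0,"rz":0,"grip":100}
    - {"tx":-2.5,"ty":-0.1,"tz":3.06,"rx":0,"ry":0,"rz":0,"grip":100}
    - {"tx":-2.5,"ty":-0.1,"tz":3.06,"rx":0,"ry":0,"rz":0,"grip":100}
    - {"tx":-2.5,"ty":-0.1,"tz":3.06,"rx":0,"ry":0,"rz":0,"grip":100}
    - {"tx":0,"ty":0,"tz":0,"rx":0,"ry":-0.12,"rz":0,"grip":100}
    - {"tx":0,"ty":0,"tz":0,"rx":0,"ry":-0.12,"rz":0,"grip":100}
    - {"tx":0,"ty":0,"tz":0,"rx":0,"ry":-0.12,"rz":0,"grip":100}
    - {"tx":0,"ty":0,"tz":0,"rx":0,"ry":-0.12,"rz":0,"grip":100}
    - {"tx":0,"ty":0,"tz":0,"rx":0,"ry":-0.12,"rz":0,"grip":100}
    - {"tx":0,"ty":0,"tz":0,"rx":0,"ry":-0.12,"rz":0,"grip":100}

```text
t: 1.95
eef_pos: [520.9, -43.2, 248.5]
tcp_rot: [-1.571, 0.0, -0.429]
ft_force: [0.3, 0.4, 0.1]
opening: 0.998
```

Call:
move_arm:
  rows:
    - {"tx":0,"ty":0,"tz":0,"rx":0,"ry":-0.12,"rz":0,"grip":100}
    - {"tx":0,"ty":0,"tz":0,"rx":0,"ry":-0.12,"rz":0,"grip":100}
    - {"tx":0,"ty":0,"tz":0,"rx":0,"ry":-0.12,"rz":0,"grip":100}
    - {"tx":0,"ty":0,"tz":0,"rx":0,"ry":-0.075,"rz":0,"grip":100}
    - {"tx":0,"ty":0,"tz":0,"rx":0,"ry":0,"rz":0,"grip":100}
    - {"tx":0,"ty":0,"tz":0,"rx":0,"ry":0,"rz":0,"grip":100}

```text
t: 2.45
eef_pos: [520.8, -43.3, 248.6]
tcp_rot: [-1.571, 0.0, -0.003]
ft_force: [0.2, 0.2, 0.2]
opening: 1.002
```

```bash
python3 snap.py w1
```

```text
{'t': np.float64(2.45), 'joints': array([-0.209,  0.329,  1.788, -0.   ,  1.024, -0.207]), 'eef_pos': array([520.843, -43.282, 248.569]), 'tcp_rot': array([-1.571,  0.   , -0.003]), 'ft_force': array([0.181, 0.188, 0.225]), 'moment': array([-0.015, -0.083, -0.038]), 'opening': np.float64(1.002)}
[521.48142717  35.61382743 399.4197565 ] [-0.28718038  0.00113413 -0.00305897]
```

View pics/w1.png

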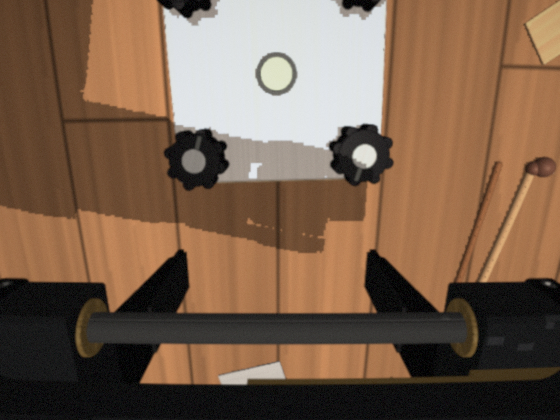

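Call:
move_arm:
  rows:
    - {"tx":0,"ty":0,"tz":-3.5,"rx":0,"ry":0,"rz":0,"grip":100}
    - {"tx":0,"ty":0,"tz":-3.0,"rx":0,"ry":0,"rz":0,"grip":100}
    - {"tx":0,"ty":0,"tz":0,"rx":0,"ry":0,"rz":0,"grip":100}
    - {"tx":0,"ty":0,"tz":0,"rx":0,"ry":0,"rz":0,"grip":100}

```text
t: 2.83
eef_pos: [520.8, -109.4, 248.5]
tcp_rot: [-1.571, 0.0, -0.004]
ft_force: [0.1, -0.2, 0.3]
opening: 1.001
```

```bash
python3 snap.py w2
```

```text
{'t': np.float64(2.833), 'joints': array([-0.331,  0.343,  1.766, -0.   ,  1.032, -0.327]), 'eef_pos': array([ 520.807, -109.354,  248.467]), 'tcp_rot': array([-1.571,  0.   , -0.004]), 'ft_force': array([ 0.083, -0.162,  0.268]), 'moment': array([-0.026, -0.107,  0.052]), 'opening': np.float64(1.001)}
[521.56747437 -30.45372323 399.32211701] [-0.28707678  0.0012336  -0.00467656]
```

View pics/w2.png

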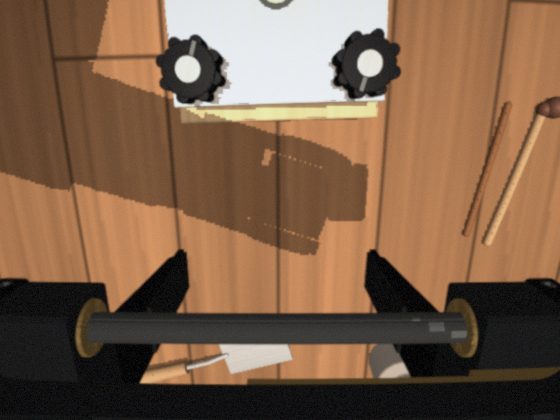

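Call:
move_arm:
  rows:
    - {"tx":0,"ty":0,"tz":3.8,"rx":0,"ry":0,"rz":0,"grip":100}
    - {"tx":0,"ty":0,"tz":3.8,"rx":0,"ry":0,"rz":0,"grip":100}
    - {"tx":0,"ty":0,"tz":3.6,"rx":0,"ry":0,"rz":0,"grip":100}
    - {"tx":0,"ty":0,"tz":0,"rx":0,"ry":0,"rz":0,"grip":100}
    - {"tx":0,"ty":0,"tz":0,"rx":0,"ry":0,"rz":0,"grip":100}

```text
t: 3.3
eef_pos: [520.6, 6.0, 248.7]
tcp_rot: [-1.571, -0.0, 0.003]
ft_force: [-0.8, -0.4, 0.3]
opening: 1.0
```

```bash
python3 snap.py w3; python3 - <<'E'
import cv2
p=cv2.imread("pics/w3.png");cv2.imwrite("pics/w3c.png",cv2.resize(p[30:260,140:420],None,fx=2.6,fy=2.6,interpolation=cv2.INTER_CUBIC))
E
```

```text
{'t': np.float64(3.3), 'joints': array([-0.115,  0.326,  1.793, -0.   ,  1.023, -0.118]), 'eef_pos': array([520.603,   6.   , 248.739]), 'tcp_rot': array([-1.571, -0.   ,  0.003]), 'ft_force': array([-0.843, -0.392,  0.271]), 'moment': array([-0.018, -0.077, -0.079]), 'opening': np.float64(1.0)}
[520.7287438   84.9284168  399.61035438] [-0.2871648   0.00091449  0.00279154]
```

View pics/w3c.png

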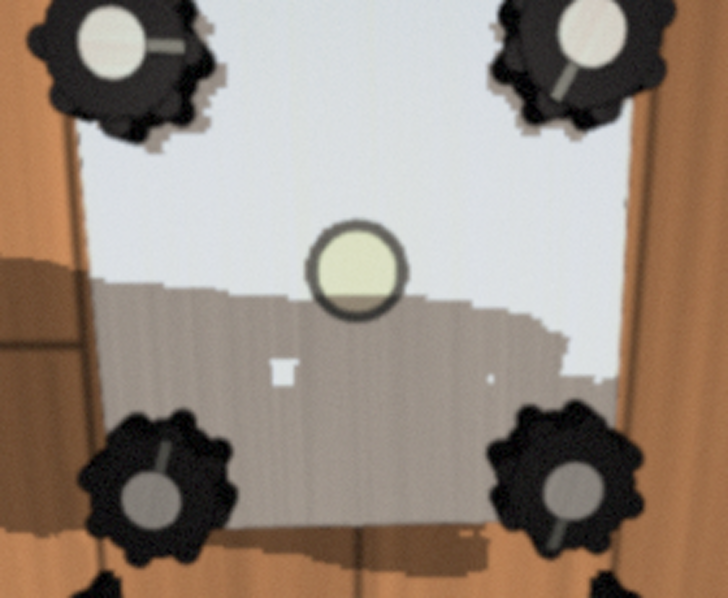

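```bash
python3 - <<'E'
from h import *
import pickle
def caps(n,seeds):
    p=cv2.imread(f"pics/{n}.png").astype(int); s,c,d=pickle.load(open(n+".pkl","rb"))
    out=[]
    for u,v in seeds:
        ref=np.median(p[v-3:v+4,u-3:u+4].reshape(-1,3),0)
        m=(np.abs(p-ref).max(2)<28).astype(np.uint8)
        k,l,st,ce=cv2.connectedComponentsWithStats(m,connectivity=4)
        i=l[v,u]; mm=cv2.morphologyEx((l==i).astype(np.uint8),cv2.MORPH_OPEN,np.ones((7,7)))
        cc=max(cv2.findContours(mm,0,1)[0],key=cv2.contourArea)
        (x,y),(w,h),a=cv2.fitEllipse(cc); print(n,st[i],round(x,1),round(y,1),round(w,1),round(h,1)); out.append((x,y))
    out=np.array(out);print(plane(c,out,134).round(1)); return c,out
a=caps("w1",[(194,160),(364,156)]);b=caps("w2",[(187,69),(370,63)])
c=caps("w3",[(198,222),(360,219),(183,46),(368,42)])
for q,r in ((a,b),(b,c)):
    print(tri(*rays(q[0],q[1][:2]),*rays(r[0],r[1][:2])).round(1))
E
```

```text
w1 [182 150  23  23 406] 193.3 160.7 21.2 22.2
w1 [353 145  23  22 324] 364.8 154.0 16.7 20.6
[[457.7   1.2 134. ]
 [588.3   5.9 134. ]]
w2 [176  56  24  26 477] 187.1 68.5 22.7 24.3
w2 [358  50  24  26 481] 369.3 62.9 22.4 24.9
[[457.6   1.3 134. ]
 [587.7   4.5 134. ]]
w3 [187 212  22  21 358] 197.6 221.8 19.4 20.6
w3 [350 208  21  21 351] 360.0 218.5 19.3 21.1
w3 [171  34  24  25 489] 182.6 46.0 23.2 25.0
w3 [356  29  24  26 494] 367.5 41.2 23.2 25.0
[[457.5   1.2 134. ]
 [587.7   4.3 134. ]
 [454.2 131.3 134. ]
 [584.5 134.7 134. ]]
[[4.577e+02 1.300e+00 1.345e+02 1.000e-01]
 [5.895e+02 5.300e+00 1.282e+02 7.000e-01]]
[[4.576e+02 1.300e+00 1.342e+02 1.000e-01]
 [5.876e+02 4.500e+00 1.344e+02 1.000e-01]]
```

```bash
cat > lobes.py <<'E'
from h import *
import pickle,sys
KN={"k1":(457.7,1.3),"k2":(454.4,131.2),"k3":(584.3,134.5),"k4":(587.6,4.6)}
def lob(n,k,z=134.3):
    p=cv2.imread(f"pics/{n}.png"); s,c,d=pickle.load(open(n+".pkl","rb"))
    x0,y0=KN[k]
    ang=np.radians(np.arange(0,360,3)); rad=np.arange(12,30,.25)
    g=p.max(2).astype(np.float32); prof=[]
    for a in ang:
        P=np.c_[x0+rad*np.cos(a),y0+rad*np.sin(a),np.full(len(rad),z)]
        uv=proj(c,P).astype(np.float32)
        v=cv2.remap(g,uv[None,:,0],uv[None,:,1],cv2.INTER_LINEAR)[0]
        w=np.where(v[rad>17]>75)[0]; prof.append(rad[rad>17][w[0]] if len(w) else 30)
    return ang,np.array(prof)
if __name__=="__main__":
    for n,k in [a.split(",") for a in sys.argv[1:]]:
        a,r=lob(n,k); print(n,k,r.min(),np.median(r)); print(r)
        m=r<25.5
        for N in (6,7,8,9,10,12):
            X=np.c_[np.cos(N*a),np.sin(N*a),np.ones_like(a),np.cos(a),np.sin(a)][m]
            co=np.linalg.lstsq(X,r[m],rcond=None)[0]
            print(N,round(np.hypot(*co[:2]),2),"peak deg",round(np.degrees(np.arctan2(co[1],co[0]))/N,1),co[2:].round(2))
E
python3 lobes.py w3,k1 w3,k4 w1,k1
```

```text
w3 k1 19.0 23.25
[26.5  26.75 26.75 26.5  25.5  24.75 25.   25.5  26.   27.25 29.5  30.
 30.   30.   29.25 27.5  27.5  27.5  27.5  27.75 29.5  30.   30.   30.
 29.25 27.   26.25 25.75 25.25 25.25 26.25 27.25 27.5  27.25 27.   26.25
 25.75 25.   24.5  24.5  24.25 23.75 22.5  21.75 22.   25.5  24.   23.25
 22.75 22.5  22.75 23.25 23.5  24.   23.75 23.75 23.25 22.   20.25 19.5
 19.5  19.5  19.5  19.75 20.   21.25 22.5  23.   23.25 23.   23.   22.5
 22.   19.75 19.   19.   19.   19.25 19.   19.   19.25 20.75 22.   22.75
 23.   23.   22.75 22.   21.   19.5  19.   19.   19.25 19.   19.   19.25
 20.25 22.   23.   23.5  23.5  23.5  23.   22.5  22.   21.5  21.5  21.5
 21.5  21.25 21.25 22.25 23.75 24.   24.25 24.5  24.5  25.   25.25 26.  ]
6 0.22 peak deg 19.5 [22.9   1.32  2.08]
7 1.54 peak deg -2.2 [23.07  1.47  2.31]
8 1.63 peak deg -17.2 [22.72  1.17  1.87]
9 0.45 peak deg 12.3 [22.9   1.31  2.09]
10 0.11 peak deg -17.5 [22.89  1.3   2.07]
12 0.24 peak deg -11.1 [22.88  1.29  2.07]
w3 k4 18.75 23.0
[19.75 19.25 19.25 19.25 19.25 19.25 19.5  21.25 22.75 23.25 23.5  23.75
 23.5  23.25 23.  
[... 1171 characters left out ...]
19.75 20.25 22.5
 21.5  21.5  21.75 22.25 23.   23.5  23.75 23.5  23.   22.25 20.5  19.5
 19.25 19.5  19.5  19.5  19.5  20.25 21.75 22.75 23.5  23.5  23.5  23.25
 23.   23.   21.   19.75 19.75 20.   19.75 19.75 20.25 22.   23.   23.5
 24.   24.25 24.   23.25 22.5  21.5  20.5  20.25 20.25 20.25 20.   20.25
 22.25 23.5  24.   24.75 24.75 24.5  24.25 24.   24.   23.5  23.25 22.75
 22.25 21.25 21.   22.   23.25 24.   24.75 25.5  26.   26.75 27.   26.75]
6 0.18 peak deg -9.8 [22.6   1.22  0.35]
7 1.42 peak deg 0.9 [22.6   1.22  0.36]
8 1.27 peak deg -16.8 [22.66  1.34  0.38]
9 0.38 peak deg 12.5 [22.56  1.16  0.35]
10 0.09 peak deg 9.5 [22.57  1.19  0.34]
12 0.11 peak deg 12.4 [22.58  1.19  0.34]
```

```bash
cat > mark.py <<'E'
from h import *
import pickle,sys
from lobes import KN
def mark(n,k,z=134.3):
    """direction of the grey mark between r=9 and 20 mm about the axis"""
    p=cv2.imread(f"pics/{n}.png"); s,c,d=pickle.load(open(n+".pkl","rb"))
    x0,y0=KN[k]; ang=np.radians(np.arange(0,360,1.5)); rad=np.arange(11,16,.5)
    A,Rr=np.meshgrid(ang,rad,indexing="ij")
    P=np.c_[(x0+Rr*np.cos(A)).ravel(),(y0+Rr*np.sin(A)).ravel(),np.full(A.size,z)]
    uv=proj(c,P).astype(np.float32)
    v=cv2.remap(p.max(2).astype(np.float32),uv[None,:,0],uv[None,:,1],cv2.INTER_LINEAR)[0].reshape(A.shape).mean(1)
    i=v.argmax(); w=np.clip(np.roll(v,-i+120)-np.median(v)-10,0,None)[108:133]
    off=(w*np.arange(-12,13)).sum()/w.sum()*1.5
    return np.degrees(ang[i])+off, v[i],np.median(v)
if __name__=="__main__":
    for n,k in [a.split(",") for a in sys.argv[1:]]: print(n,k,np.round(mark(n,k),1), "valley mod45", round((mark(n,k)[0]+22.5)%45,1))
E
python3 mark.py w3,k1 w1,k1 w2,k1 w3,k4 w1,k4 w2,k4 w3,k2 w3,k3
```

```text
w3 k1 [72.3 71.5 20. ] valley mod45 4.8
w1 k1 [72.4 74.4 22. ] valley mod45 4.9
w2 k1 [ 72.5 141.2  47.9] valley mod45 5.0
w3 k4 [254.7  72.5  22.8] valley mod45 7.2
w1 k4 [254.9  78.   40.1] valley mod45 7.4
w2 k4 [255.1 141.5  44.6] valley mod45 7.6
w3 k2 [356.7 127.9  38.9] valley mod45 19.2
w3 k3 [242.4 123.9  37.2] valley mod45 39.9
```

Call:
move_arm:
  rows:
    - {"tx":-1.65,"ty":0,"tz":3.13,"rx":0,"ry":0,"rz":0,"grip":100}
    - {"tx":-1.65,"ty":0,"tz":3.13,"rx":0,"ry":0,"rz":0,"grip":100}
    - {"tx":-1.65,"ty":0,"tz":3.13,"rx":0,"ry":0,"rz":0,"grip":100}
    - {"tx":-1.63,"ty":0,"tz":3.15,"rx":0,"ry":0,"rz":0,"grip":100}
    - {"tx":0,"ty":3.5,"tz":0,"rx":0,"ry":-0.111,"rz":0,"grip":100}
    - {"tx":0,"ty":3.5,"tz":0,"rx":0,"ry":-0.111,"rz":0,"grip":100}
    - {"tx":0,"ty":3,"tz":0,"rx":0,"ry":-0.11,"rz":0,"grip":100}
    - {"tx":0,"ty":0,"tz":0,"rx":0,"ry":0,"rz":0,"grip":100}

```text
t: 4.02
eef_pos: [453.2, 128.2, 144.6]
tcp_rot: [-1.57, 0.007, 0.336]
ft_force: [-0.8, -0.1, -0.5]
opening: 0.999
```

```bash
cat > st.py <<'E'
from cell import env
import numpy as np,sys
from lobes import KN
s=env.state();print({k:np.round(s[k],3).tolist() for k in("t","eef_pos","ft_force","moment","opening")},"yaw",np.round(s["tcp_rot"],4).tolist(),"q",s["joints"].round(2).tolist(),"tau6",round(s["tau"][5],3))
if len(sys.argv)>1:
    x,y=np.array(KN[sys.argv[1]])-s["eef_pos"][:2]; w=s["tcp_rot"][2]
    print("to go cm tx",round((x*np.cos(w)+y*np.sin(w))/10,2),"tz",round((-x*np.sin(w)+y*np.cos(w))/10,2),"ty(127)",round((s["eef_pos"][2]-127)/10,2))
E
python3 st.py k2
```

```text
{'t': 4.017, 'eef_pos': [453.187, 128.186, 144.637], 'ft_force': [-0.796, -0.075, -0.537], 'moment': [0.02, -0.148, -0.01], 'opening': 0.999} yaw [-1.5696, 0.0071, 0.3358] q [0.14, 0.4, 2.02, -0.0, 0.72, -0.2] tau6 -2.016
to go cm tx 0.21 tz 0.24 ty(127) 1.76
```

Call:
move_arm:
  rows:
    - {"tx":0,"ty":1.76,"tz":0,"rx":0,"ry":0,"rz":0,"grip":100}
    - {"tx":0,"ty":0,"tz":0,"rx":0,"ry":0,"rz":0,"grip":100}
    - {"tx":0,"ty":0,"tz":0,"rx":0,"ry":0,"rz":0,"grip":100}

```text
t: 4.27
eef_pos: [455.5, 128.6, 131.8]
tcp_rot: [-1.571, 0.0, 0.328]
ft_force: [-0.1, -0.4, 0.5]
opening: 0.999
```

```bash
python3 st.py k2
```

```text
{'t': 4.267, 'eef_pos': [455.531, 128.585, 131.837], 'ft_force': [-0.125, -0.363, 0.523], 'moment': [0.007, -0.178, -0.062], 'opening': 0.999} yaw [-1.5709, 0.0003, 0.3283] q [0.14, 0.43, 2.03, -0.0, 0.68, -0.19] tau6 0.033
to go cm tx -0.02 tz 0.28 ty(127) 0.48
```

Call:
move_arm:
  rows:
    - {"tx":-0.02,"ty":0.48,"tz":0.28,"rx":0,"ry":0,"rz":0,"grip":100}
    - {"tx":0,"ty":0,"tz":0,"rx":0,"ry":0,"rz":0,"grip":60}
    - {"tx":0,"ty":0,"tz":0,"rx":0,"ry":0,"rz":0,"grip":60}

```text
t: 4.52
eef_pos: [454.2, 131.7, 126.9]
tcp_rot: [-1.571, -0.001, 0.331]
ft_force: [0.2, -0.8, 1.2]
opening: 0.909
```

```bash
python3 st.py k2
```

```text
{'t': 4.517, 'eef_pos': [454.196, 131.732, 126.941], 'ft_force': [0.186, -0.819, 1.214], 'moment': [0.056, -0.113, -0.026], 'opening': 0.909} yaw [-1.5711, -0.001, 0.3314] q [0.14, 0.43, 2.04, -0.0, 0.67, -0.19] tau6 0.049
to go cm tx 0.0 tz -0.06 ty(127) -0.01
```

Call:
move_arm:
  rows:
    - {"tx":0,"ty":0,"tz":-0.04,"rx":0,"ry":0,"rz":0,"grip":0}
    - {"tx":0,"ty":0,"tz":0,"rx":0,"ry":0,"rz":0,"grip":0}
    - {"tx":0,"ty":0,"tz":0,"rx":0,"ry":0,"rz":0,"grip":0}
    - {"tx":0,"ty":0,"tz":0,"rx":0,"ry":0,"rz":0,"grip":0}
    - {"tx":0,"ty":0,"tz":0,"rx":0,"ry":0,"rz":0,"grip":0}
    - {"tx":0,"ty":0,"tz":0,"rx":0,"ry":0,"rz":0,"grip":0}

```text
t: 5.02
eef_pos: [454.3, 131.3, 126.3]
tcp_rot: [-1.571, -0.001, 0.332]
ft_force: [5.6, 1.6, 0.4]
opening: 0.5
```

```bash
python3 st.py k2
```

```text
{'t': 5.017, 'eef_pos': [454.334, 131.323, 126.281], 'ft_force': [5.581, 1.605, 0.352], 'moment': [0.39, -1.009, -0.012], 'opening': 0.5} yaw [-1.571, -0.0005, 0.332] q [0.14, 0.44, 2.04, -0.0, 0.67, -0.19] tau6 0.003
to go cm tx 0.0 tz -0.01 ty(127) -0.07
```

Call:
move_arm:
  rows:
    - {"tx":0,"ty":0,"tz":0,"rx":0,"ry":0,"rz":0,"grip":0}
    - {"tx":0,"ty":0,"tz":0,"rx":0,"ry":0,"rz":0,"grip":0}
    - {"tx":0,"ty":0,"tz":0,"rx":0,"ry":0,"rz":0,"grip":0}

```text
t: 5.27
eef_pos: [454.4, 131.4, 126.3]
tcp_rot: [-1.571, -0.001, 0.332]
ft_force: [2.7, 0.6, 0.0]
opening: 0.502
```

```bash
python3 st.py k2
```

```text
{'t': 5.267, 'eef_pos': [454.412, 131.381, 126.281], 'ft_force': [2.699, 0.561, 0.037], 'moment': [0.185, -0.458, 0.02], 'opening': 0.502} yaw [-1.571, -0.0007, 0.332] q [0.14, 0.44, 2.04, -0.0, 0.67, -0.19] tau6 -0.003
to go cm tx -0.01 tz -0.02 ty(127) -0.07
```

Call:
move_arm:
  rows:
    - {"tx":0,"ty":0,"tz":0,"rx":0,"ry":0.105,"rz":0,"grip":0}
    - {"tx":0,"ty":0,"tz":0,"rx":0,"ry":0.105,"rz":0,"grip":0}
    - {"tx":0,"ty":0,"tz":0,"rx":0,"ry":0.105,"rz":0,"grip":0}

```text
t: 5.52
eef_pos: [454.2, 131.3, 126.2]
tcp_rot: [-1.571, -0.0, 0.012]
ft_force: [1.5, 1.4, 0.8]
opening: 0.5
```

```bash
python3 st.py k2
```

```text
{'t': 5.517, 'eef_pos': [454.175, 131.331, 126.246], 'ft_force': [1.481, 1.441, 0.848], 'moment': [0.148, -0.165, 0.15], 'opening': 0.5} yaw [-1.5709, -0.0001, 0.0122] q [0.14, 0.44, 2.04, -0.0, 0.67, 0.13] tau6 -1.97
to go cm tx 0.02 tz -0.01 ty(127) -0.08
```

Call:
move_arm:
  rows:
    - {"tx":0,"ty":0,"tz":0,"rx":0,"ry":0.105,"rz":0,"grip":0}
    - {"tx":0,"ty":0,"tz":0,"rx":0,"ry":0.105,"rz":0,"grip":0}
    - {"tx":0,"ty":0,"tz":0,"rx":0,"ry":0.105,"rz":0,"grip":0}
    - {"tx":0,"ty":0,"tz":0,"rx":0,"ry":0.105,"rz":0,"grip":0}
    - {"tx":0,"ty":0,"tz":0,"rx":0,"ry":0.105,"rz":0,"grip":0}
    - {"tx":0,"ty":0,"tz":0,"rx":0,"ry":0.105,"rz":0,"grip":0}
    - {"tx":0,"ty":0,"tz":0,"rx":0,"ry":0.105,"rz":0,"grip":0}
    - {"tx":0,"ty":0,"tz":0,"rx":0,"ry":0,"rz":0,"grip":0}
    - {"tx":0,"ty":0,"tz":0,"rx":0,"ry":0,"rz":0,"grip":0}

```text
t: 6.27
eef_pos: [453.7, 131.4, 126.2]
tcp_rot: [-1.571, 0.001, -0.715]
ft_force: [-3.1, 2.6, 2.6]
opening: 0.499
```

```bash
python3 st.py k2
```

```text
{'t': 6.267, 'eef_pos': [453.705, 131.449, 126.189], 'ft_force': [-3.063, 2.559, 2.589], 'moment': [0.678, 0.447, -0.059], 'opening': 0.499} yaw [-1.5713, 0.0007, -0.715] q [0.14, 0.44, 2.04, 0.0, 0.67, 0.86] tau6 0.528
to go cm tx 0.07 tz 0.03 ty(127) -0.08
```

Call:
move_arm:
  rows:
    - {"tx":0,"ty":0,"tz":0,"rx":0,"ry":0,"rz":0,"grip":64}
    - {"tx":0,"ty":0,"tz":0,"rx":0,"ry":0,"rz":0,"grip":64}
    - {"tx":0,"ty":0,"tz":0,"rx":0,"ry":0,"rz":0,"grip":64}
    - {"tx":0,"ty":0,"tz":0,"rx":0,"ry":0,"rz":0,"grip":64}

```text
t: 6.6
eef_pos: [454.2, 131.1, 126.1]
tcp_rot: [-1.571, -0.0, -0.717]
ft_force: [-1.0, 0.7, 0.0]
opening: 0.632
```

```bash
python3 st.py k4
```

```text
{'t': 6.6, 'eef_pos': [454.219, 131.149, 126.135], 'ft_force': [-0.976, 0.676, 0.002], 'moment': [-0.08, -0.053, 0.019], 'opening': 0.632} yaw [-1.5709, -0.0002, -0.7171] q [0.14, 0.44, 2.04, -0.0, 0.67, 0.86] tau6 -0.026
to go cm tx 18.37 tz -0.77 ty(127) -0.09
```

Call:
move_arm:
  rows:
    - {"tx":0,"ty":-4.1,"tz":0,"rx":0,"ry":0,"rz":0,"grip":64}
    - {"tx":1.5,"ty":0,"tz":-0.05,"rx":0,"ry":0,"rz":0,"grip":64}
    - {"tx":3.4,"ty":0,"tz":-0.15,"rx":0,"ry":0,"rz":0,"grip":64}
    - {"tx":3.8,"ty":0,"tz":-0.15,"rx":0,"ry":0,"rz":0,"grip":64}
    - {"tx":3.8,"ty":0,"tz":-0.15,"rx":0,"ry":0,"rz":0,"grip":64}
    - {"tx":3.6,"ty":0,"tz":-0.15,"rx":0,"ry":0,"rz":0,"grip":64}
    - {"tx":2.27,"ty":0,"tz":-0.12,"rx":0,"ry":-0.059,"rz":0,"grip":64}
    - {"tx":0,"ty":0,"tz":0,"rx":0,"ry":0,"rz":0,"grip":64}
    - {"tx":0,"ty":0,"tz":0,"rx":0,"ry":0,"rz":0,"grip":64}
    - {"tx":0,"ty":0,"tz":0,"rx":0,"ry":0,"rz":0,"grip":64}

```text
t: 7.43
eef_pos: [586.8, 4.9, 167.0]
tcp_rot: [-1.571, 0.001, -0.66]
ft_force: [-0.4, -0.1, -0.8]
opening: 0.638
```

```bash
python3 st.py k4
```

```text
{'t': 7.433, 'eef_pos': [586.751, 4.894, 166.995], 'ft_force': [-0.391, -0.145, -0.77], 'moment': [0.024, -0.056, -0.0], 'opening': 0.638} yaw [-1.5712, 0.0007, -0.6597] q [-0.1, 0.51, 1.73, 0.0, 0.9, 0.56] tau6 -0.061
to go cm tx 0.09 tz 0.03 ty(127) 4.0
```

Good. Descend and close.

Call:
move_arm:
  rows:
    - {"tx":0.08,"ty":4.0,"tz":0.03,"rx":0,"ry":0,"rz":0,"grip":64}
    - {"tx":0,"ty":0,"tz":0,"rx":0,"ry":0,"rz":0,"grip":64}
    - {"tx":0,"ty":0,"tz":0,"rx":0,"ry":0,"rz":0,"grip":64}
    - {"tx":0,"ty":0,"tz":0,"rx":0,"ry":0,"rz":0,"grip":64}

```text
t: 7.77
eef_pos: [588.1, 5.0, 128.3]
tcp_rot: [-1.571, -0.0, -0.658]
ft_force: [0.2, -0.1, -0.7]
opening: 0.637
```

```bash
python3 st.py k4
```

```text
{'t': 7.767, 'eef_pos': [588.139, 4.978, 128.285], 'ft_force': [0.215, -0.129, -0.727], 'moment': [-0.0, -0.065, 0.016], 'opening': 0.637} yaw [-1.5708, -0.0001, -0.6584] q [-0.1, 0.56, 1.76, -0.0, 0.82, 0.55] tau6 0.006
to go cm tx -0.02 tz -0.06 ty(127) 0.13
```

Call:
move_arm:
  rows:
    - {"tx":0,"ty":0.1,"tz":-0.04,"rx":0,"ry":0,"rz":0,"grip":0}
    - {"tx":0,"ty":0,"tz":0,"rx":0,"ry":0,"rz":0,"grip":0}
    - {"tx":0,"ty":0,"tz":0,"rx":0,"ry":0,"rz":0,"grip":0}
    - {"tx":0,"ty":0,"tz":0,"rx":0,"ry":0,"rz":0,"grip":0}
    - {"tx":0,"ty":0,"tz":0,"rx":0,"ry":0,"rz":0,"grip":0}
    - {"tx":0,"ty":0,"tz":0,"rx":0,"ry":0,"rz":0,"grip":0}

```text
t: 8.27
eef_pos: [587.3, 4.8, 127.3]
tcp_rot: [-1.571, 0.001, -0.659]
ft_force: [-5.3, 5.4, 6.4]
opening: 0.5
```

```bash
python3 st.py k4
```

```text
{'t': 8.267, 'eef_pos': [587.327, 4.825, 127.301], 'ft_force': [-5.25, 5.358, 6.38], 'moment': [0.977, 0.972, -0.075], 'opening': 0.5} yaw [-1.5705, 0.0011, -0.6592] q [-0.1, 0.56, 1.76, 0.0, 0.82, 0.55] tau6 -0.054
to go cm tx 0.04 tz -0.0 ty(127) 0.03
```

Call:
move_arm:
  rows:
    - {"tx":-0.03,"ty":0,"tz":0,"rx":0,"ry":0.105,"rz":0,"grip":0}
    - {"tx":0,"ty":0,"tz":0,"rx":0,"ry":0.105,"rz":0,"grip":0}
    - {"tx":0,"ty":0,"tz":0,"rx":0,"ry":0.105,"rz":0,"grip":0}
    - {"tx":0,"ty":0,"tz":0,"rx":0,"ry":0.105,"rz":0,"grip":0}
    - {"tx":0,"ty":0,"tz":0,"rx":0,"ry":0.105,"rz":0,"grip":0}
    - {"tx":0,"ty":0,"tz":0,"rx":0,"ry":0.105,"rz":0,"grip":0}
    - {"tx":0,"ty":0,"tz":0,"rx":0,"ry":0.105,"rz":0,"grip":0}
    - {"tx":0,"ty":0,"tz":0,"rx":0,"ry":0.105,"rz":0,"grip":0}
    - {"tx":0,"ty":0,"tz":0,"rx":0,"ry":0.105,"rz":0,"grip":0}
    - {"tx":0,"ty":0,"tz":0,"rx":0,"ry":0.105,"rz":0,"grip":0}

```text
t: 9.1
eef_pos: [587.0, 5.4, 127.3]
tcp_rot: [-1.572, 0.001, -1.714]
ft_force: [-5.2, 8.5, 7.6]
opening: 0.501
```

```bash
python3 st.py k4
```

```text
{'t': 9.1, 'eef_pos': [587.038, 5.42, 127.317], 'ft_force': [-5.229, 8.492, 7.551], 'moment': [1.611, 0.904, 0.146], 'opening': 0.501} yaw [-1.5717, 0.0012, -1.714] q [-0.1, 0.56, 1.76, 0.0, 0.82, 1.61] tau6 -1.906
to go cm tx 0.07 tz 0.07 ty(127) 0.03
```

Call:
move_arm:
  rows:
    - {"tx":0,"ty":0,"tz":0,"rx":0,"ry":0,"rz":0,"grip":0}
    - {"tx":0,"ty":0,"tz":0,"rx":0,"ry":0,"rz":0,"grip":64}
    - {"tx":0,"ty":0,"tz":0,"rx":0,"ry":0,"rz":0,"grip":64}
    - {"tx":0,"ty":0,"tz":0,"rx":0,"ry":0,"rz":0,"grip":64}
    - {"tx":0,"ty":0,"tz":0,"rx":0,"ry":0,"rz":0,"grip":64}

```text
t: 9.52
eef_pos: [587.9, 4.1, 126.4]
tcp_rot: [-1.57, -0.0, -1.709]
ft_force: [0.1, -0.7, 0.2]
opening: 0.636
```

```bash
python3 st.py k1
```

```text
{'t': 9.517, 'eef_pos': [587.874, 4.072, 126.446], 'ft_force': [0.124, -0.741, 0.222], 'moment': [-0.012, 0.003, 0.018], 'opening': 0.636} yaw [-1.5703, -0.0002, -1.7089] q [-0.11, 0.57, 1.76, -0.0, 0.82, 1.6] tau6 -0.001
to go cm tx 2.07 tz -12.86 ty(127) -0.06
```

Call:
move_arm:
  rows:
    - {"tx":0,"ty":-4.0,"tz":0,"rx":0,"ry":0,"rz":0,"grip":64}
    - {"tx":0.3,"ty":0,"tz":-1.5,"rx":0,"ry":0,"rz":0,"grip":64}
    - {"tx":0.6,"ty":0,"tz":-3.8,"rx":0,"ry":0,"rz":0,"grip":64}
    - {"tx":0.6,"ty":0,"tz":-3.8,"rx":0,"ry":0,"rz":0,"grip":64}
    - {"tx":0.57,"ty":0,"tz":-3.74,"rx":0,"ry":0,"rz":0,"grip":64}
    - {"tx":0,"ty":0,"tz":0,"rx":0,"ry":-0.112,"rz":0,"grip":64}
    - {"tx":0,"ty":0,"tz":0,"rx":0,"ry":-0.112,"rz":0,"grip":64}
    - {"tx":0,"ty":0,"tz":0,"rx":0,"ry":-0.112,"rz":0,"grip":64}
    - {"tx":0,"ty":0,"tz":0,"rx":0,"ry":-0.112,"rz":0,"grip":64}
    - {"tx":0,"ty":0,"tz":0,"rx":0,"ry":-0.112,"rz":0,"grip":64}

```text
t: 10.35
eef_pos: [457.8, 1.3, 166.4]
tcp_rot: [-1.57, -0.0, -1.144]
ft_force: [-0.3, 0.6, 0.3]
opening: 0.639
```

Call:
move_arm:
  rows:
    - {"tx":0,"ty":0,"tz":0,"rx":0,"ry":-0.112,"rz":0,"grip":64}
    - {"tx":0,"ty":0,"tz":0,"rx":0,"ry":-0.112,"rz":0,"grip":64}
    - {"tx":0,"ty":0,"tz":0,"rx":0,"ry":-0.112,"rz":0,"grip":64}
    - {"tx":0,"ty":0,"tz":0,"rx":0,"ry":-0.112,"rz":0,"grip":64}
    - {"tx":0,"ty":0,"tz":0,"rx":0,"ry":0,"rz":0,"grip":64}
    - {"tx":0,"ty":0,"tz":0,"rx":0,"ry":0,"rz":0,"grip":64}

```text
t: 10.85
eef_pos: [457.8, 1.3, 166.3]
tcp_rot: [-1.571, -0.0, -0.705]
ft_force: [0.7, -0.3, -0.1]
opening: 0.641
```

```bash
python3 st.py k1; python3 snap.py w4
```

```text
{'t': 10.85, 'eef_pos': [457.805, 1.321, 166.284], 'ft_force': [0.667, -0.346, -0.059], 'moment': [0.033, -0.042, -0.009], 'opening': 0.641} yaw [-1.5708, -0.0003, -0.7046] q [-0.14, 0.35, 2.03, -0.0, 0.76, 0.56] tau6 -0.668
to go cm tx -0.01 tz -0.01 ty(127) 3.93
{'t': np.float64(10.85), 'joints': array([-0.141,  0.352,  2.033, -0.   ,  0.756,  0.563]), 'eef_pos': array([457.805,   1.321, 166.284]), 'tcp_rot': array([-1.571, -0.   , -0.705]), 'ft_force': array([ 0.667, -0.346, -0.059]), 'moment': array([ 0.033, -0.042, -0.009]), 'opening': np.float64(0.641)}
[510.12042281  61.14652412 317.14667866] [-0.28786535  0.00077127 -0.70500359]
```

View pics/w4.png

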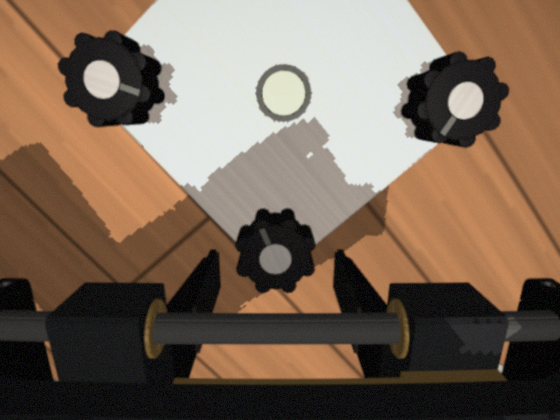

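```bash
python3 mark.py w4,k1 w4,k2 w4,k4
```

```text
w4 k1 [72.1 76.2 20.8] valley mod45 4.6
w4 k2 [299.4 124.1  32.2] valley mod45 6.9
w4 k4 [200.2 124.4  33. ] valley mod45 42.7
```

Call:
move_arm:
  rows:
    - {"tx":0,"ty":3.95,"tz":0,"rx":0,"ry":0,"rz":0,"grip":64}
    - {"tx":0,"ty":0,"tz":0,"rx":0,"ry":0,"rz":0,"grip":64}
    - {"tx":0,"ty":0,"tz":0,"rx":0,"ry":0,"rz":0,"grip":64}
    - {"tx":0,"ty":0,"tz":0,"rx":0,"ry":0,"rz":0,"grip":64}

```text
t: 11.23
eef_pos: [457.9, 1.4, 127.5]
tcp_rot: [-1.571, 0.0, -0.702]
ft_force: [-0.1, 0.9, 0.3]
opening: 0.644
```

```bash
python3 st.py k1
```

```text
{'t': 11.233, 'eef_pos': [457.922, 1.393, 127.499], 'ft_force': [-0.08, 0.927, 0.338], 'moment': [-0.03, 0.025, 0.023], 'opening': 0.644} yaw [-1.571, 0.0002, -0.7024] q [-0.14, 0.42, 2.07, -0.0, 0.65, 0.56] tau6 0.031
to go cm tx -0.01 tz -0.02 ty(127) 0.05
```

Call:
move_arm:
  rows:
    - {"tx":0,"ty":0.05,"tz":0,"rx":0,"ry":0,"rz":0,"grip":0}
    - {"tx":0,"ty":0,"tz":0,"rx":0,"ry":0,"rz":0,"grip":0}
    - {"tx":0,"ty":0,"tz":0,"rx":0,"ry":0,"rz":0,"grip":0}
    - {"tx":0,"ty":0,"tz":0,"rx":0,"ry":0,"rz":0,"grip":0}
    - {"tx":0,"ty":0,"tz":0,"rx":0,"ry":0,"rz":0,"grip":0}
    - {"tx":0,"ty":0,"tz":0,"rx":0,"ry":0,"rz":0,"grip":0}

```text
t: 11.73
eef_pos: [457.5, 1.8, 127.2]
tcp_rot: [-1.57, -0.0, -0.701]
ft_force: [-2.6, 3.4, 7.7]
opening: 0.503
```

```bash
python3 st.py k1
```

```text
{'t': 11.733, 'eef_pos': [457.494, 1.808, 127.158], 'ft_force': [-2.579, 3.411, 7.678], 'moment': [0.784, 0.545, -0.091], 'opening': 0.503} yaw [-1.5703, -0.0001, -0.7015] q [-0.14, 0.42, 2.07, 0.0, 0.65, 0.56] tau6 -0.052
to go cm tx 0.05 tz -0.03 ty(127) 0.02
```

Call:
move_arm:
  rows:
    - {"tx":0,"ty":0,"tz":0,"rx":0,"ry":0.108,"rz":0,"grip":0}
    - {"tx":0,"ty":0,"tz":0,"rx":0,"ry":0.108,"rz":0,"grip":0}
    - {"tx":0,"ty":0,"tz":0,"rx":0,"ry":0.108,"rz":0,"grip":0}
    - {"tx":0,"ty":0,"tz":0,"rx":0,"ry":0.108,"rz":0,"grip":0}
    - {"tx":0,"ty":0,"tz":0,"rx":0,"ry":0.108,"rz":0,"grip":0}
    - {"tx":0,"ty":0,"tz":0,"rx":0,"ry":0.108,"rz":0,"grip":0}
    - {"tx":0,"ty":0,"tz":0,"rx":0,"ry":0.108,"rz":0,"grip":0}
    - {"tx":0,"ty":0,"tz":0,"rx":0,"ry":0.108,"rz":0,"grip":0}
    - {"tx":0,"ty":0,"tz":0,"rx":0,"ry":0.108,"rz":0,"grip":0}
    - {"tx":0,"ty":0,"tz":0,"rx":0,"ry":0.108,"rz":0,"grip":0}

```text
t: 12.57
eef_pos: [457.4, 2.1, 127.1]
tcp_rot: [-1.571, 0.001, -1.786]
ft_force: [-2.9, 6.8, 8.3]
opening: 0.498
```

```bash
python3 st.py k1
```

```text
{'t': 12.567, 'eef_pos': [457.389, 2.056, 127.142], 'ft_force': [-2.867, 6.792, 8.291], 'moment': [1.3, 0.589, 0.138], 'opening': 0.498} yaw [-1.5708, 0.0006, -1.7864] q [-0.14, 0.42, 2.07, 0.0, 0.65, 1.65] tau6 -1.971
to go cm tx 0.07 tz 0.05 ty(127) 0.01
```

Call:
move_arm:
  rows:
    - {"tx":0,"ty":0,"tz":0,"rx":0,"ry":0,"rz":0,"grip":0}
    - {"tx":0,"ty":0,"tz":0,"rx":0,"ry":0,"rz":0,"grip":0}
    - {"tx":0,"ty":0,"tz":0,"rx":0,"ry":0,"rz":0,"grip":64}
    - {"tx":0,"ty":0,"tz":0,"rx":0,"ry":0,"rz":0,"grip":64}
    - {"tx":0,"ty":0,"tz":0,"rx":0,"ry":0,"rz":0,"grip":64}
    - {"tx":0,"ty":0,"tz":0,"rx":0,"ry":0,"rz":0,"grip":64}

```text
t: 13.07
eef_pos: [457.8, 1.3, 126.4]
tcp_rot: [-1.57, -0.0, -1.781]
ft_force: [-0.0, -0.2, -0.1]
opening: 0.636
```

```bash
python3 st.py k3
```

```text
{'t': 13.067, 'eef_pos': [457.839, 1.331, 126.409], 'ft_force': [-0.005, -0.241, -0.083], 'moment': [0.001, 0.042, 0.037], 'opening': 0.636} yaw [-1.5703, -0.0001, -1.7811] q [-0.14, 0.42, 2.07, -0.0, 0.65, 1.64] tau6 0.002
to go cm tx -15.66 tz 9.59 ty(127) -0.06
```

Call:
move_arm:
  rows:
    - {"tx":0,"ty":-4.0,"tz":0,"rx":0,"ry":0,"rz":0,"grip":64}
    - {"tx":-1.4,"ty":0,"tz":0.85,"rx":0,"ry":0,"rz":0,"grip":64}
    - {"tx":-3.2,"ty":0,"tz":1.94,"rx":0,"ry":0,"rz":0,"grip":64}
    - {"tx":-3.2,"ty":0,"tz":1.94,"rx":0,"ry":0,"rz":0,"grip":64}
    - {"tx":-3.2,"ty":0,"tz":1.94,"rx":0,"ry":0,"rz":0,"grip":64}
    - {"tx":-3.2,"ty":0,"tz":1.94,"rx":0,"ry":0,"rz":0,"grip":64}
    - {"tx":-1.51,"ty":0,"tz":0.92,"rx":0,"ry":0,"rz":0,"grip":64}
    - {"tx":0,"ty":0,"tz":0,"rx":0,"ry":-0.113,"rz":0,"grip":64}
    - {"tx":0,"ty":0,"tz":0,"rx":0,"ry":-0.113,"rz":0,"grip":64}
    - {"tx":0,"ty":0,"tz":0,"rx":0,"ry":-0.113,"rz":0,"grip":64}

```text
t: 13.9
eef_pos: [583.7, 135.5, 165.8]
tcp_rot: [-1.571, -0.0, -1.436]
ft_force: [0.4, 0.2, 0.7]
opening: 0.638
```

Call:
move_arm:
  rows:
    - {"tx":0,"ty":0,"tz":0,"rx":0,"ry":-0.114,"rz":0,"grip":64}
    - {"tx":0,"ty":0,"tz":0,"rx":0,"ry":-0.114,"rz":0,"grip":64}
    - {"tx":0,"ty":0,"tz":0,"rx":0,"ry":-0.114,"rz":0,"grip":64}
    - {"tx":0,"ty":0,"tz":0,"rx":0,"ry":-0.113,"rz":0,"grip":64}
    - {"tx":0,"ty":0,"tz":0,"rx":0,"ry":-0.113,"rz":0,"grip":64}
    - {"tx":0,"ty":0,"tz":0,"rx":0,"ry":0,"rz":0,"grip":64}
    - {"tx":0,"ty":0,"tz":0,"rx":0,"ry":0,"rz":0,"grip":64}

```text
t: 14.48
eef_pos: [583.7, 135.1, 166.1]
tcp_rot: [-1.571, -0.0, -0.878]
ft_force: [-0.7, -0.5, 0.5]
opening: 0.638
```

```bash
sed -i 's/^KN=.*/KN={"k1":(457.3,2.0),"k2":(453.9,131.6),"k3":(583.8,135.1),"k4":(587.1,5.3)}/' lobes.py; python3 st.py k3; 
```

```text
{'t': 14.483, 'eef_pos': [583.69, 135.111, 166.149], 'ft_force': [-0.697, -0.514, 0.457], 'moment': [-0.076, -0.033, 0.029], 'opening': 0.638} yaw [-1.571, -0.0, -0.8776] q [0.12, 0.53, 1.7, -0.0, 0.92, 1.0] tau6 -0.674
to go cm tx 0.01 tz 0.01 ty(127) 3.91
```

Call:
move_arm:
  rows:
    - {"tx":0,"ty":3.95,"tz":0,"rx":0,"ry":0,"rz":0,"grip":64}
    - {"tx":0,"ty":0,"tz":0,"rx":0,"ry":0,"rz":0,"grip":64}
    - {"tx":0,"ty":0,"tz":0,"rx":0,"ry":0,"rz":0,"grip":0}
    - {"tx":0,"ty":0,"tz":0,"rx":0,"ry":0,"rz":0,"grip":0}
    - {"tx":0,"ty":0,"tz":0,"rx":0,"ry":0,"rz":0,"grip":0}
    - {"tx":0,"ty":0,"tz":0,"rx":0,"ry":0,"rz":0,"grip":0}
    - {"tx":0,"ty":0,"tz":0,"rx":0,"ry":0,"rz":0,"grip":0}
    - {"tx":0,"ty":0,"tz":0,"rx":0,"ry":0,"rz":0,"grip":0}
    - {"tx":0,"ty":0,"tz":0,"rx":0,"ry":0,"rz":0,"grip":0}

```text
t: 15.23
eef_pos: [584.1, 135.4, 127.9]
tcp_rot: [-1.569, -0.001, -0.874]
ft_force: [-2.1, 1.6, 7.4]
opening: 0.5
```

```bash
python3 st.py k3; 
```

```text
{'t': 15.233, 'eef_pos': [584.087, 135.406, 127.914], 'ft_force': [-2.14, 1.564, 7.415], 'moment': [0.347, 0.231, -0.113], 'opening': 0.5} yaw [-1.5692, -0.0009, -0.8743] q [0.12, 0.58, 1.73, 0.0, 0.83, 0.99] tau6 -0.07
to go cm tx 0.01 tz -0.04 ty(127) 0.09
```

Call:
move_arm:
  rows:
    - {"tx":0,"ty":0,"tz":0,"rx":0,"ry":0.108,"rz":0,"grip":0}
    - {"tx":0,"ty":0,"tz":0,"rx":0,"ry":0.108,"rz":0,"grip":0}
    - {"tx":0,"ty":0,"tz":0,"rx":0,"ry":0.108,"rz":0,"grip":0}
    - {"tx":0,"ty":0,"tz":0,"rx":0,"ry":0.108,"rz":0,"grip":0}
    - {"tx":0,"ty":0,"tz":0,"rx":0,"ry":0.108,"rz":0,"grip":0}
    - {"tx":0,"ty":0,"tz":0,"rx":0,"ry":0.108,"rz":0,"grip":0}
    - {"tx":0,"ty":0,"tz":0,"rx":0,"ry":0.108,"rz":0,"grip":0}
    - {"tx":0,"ty":0,"tz":0,"rx":0,"ry":0.108,"rz":0,"grip":0}
    - {"tx":0,"ty":0,"tz":0,"rx":0,"ry":0.108,"rz":0,"grip":0}
    - {"tx":0,"ty":0,"tz":0,"rx":0,"ry":0.108,"rz":0,"grip":0}

```text
t: 16.07
eef_pos: [584.0, 135.5, 127.9]
tcp_rot: [-1.569, 0.001, -1.959]
ft_force: [-1.8, 3.1, 7.3]
opening: 0.501
```

```bash
python3 st.py k3
```

```text
{'t': 16.067, 'eef_pos': [584.031, 135.543, 127.884], 'ft_force': [-1.836, 3.102, 7.349], 'moment': [0.614, 0.398, 0.172], 'opening': 0.501} yaw [-1.5694, 0.0009, -1.9591] q [0.12, 0.58, 1.73, 0.0, 0.83, 2.08] tau6 -1.971
to go cm tx 0.05 tz -0.0 ty(127) 0.09
```

Call:
move_arm:
  rows:
    - {"tx":0,"ty":0,"tz":0,"rx":0,"ry":0,"rz":0,"grip":0}
    - {"tx":0,"ty":0,"tz":0,"rx":0,"ry":0,"rz":0,"grip":0}
    - {"tx":0,"ty":0,"tz":0,"rx":0,"ry":0,"rz":0,"grip":64}
    - {"tx":0,"ty":0,"tz":0,"rx":0,"ry":0,"rz":0,"grip":64}
    - {"tx":0,"ty":0,"tz":0,"rx":0,"ry":0,"rz":0,"grip":64}
    - {"tx":0,"ty":0,"tz":0,"rx":0,"ry":0,"rz":0,"grip":64}

```text
t: 16.57
eef_pos: [583.7, 135.1, 126.7]
tcp_rot: [-1.571, -0.0, -1.954]
ft_force: [0.4, 1.0, 0.0]
opening: 0.633
```

```bash
python3 st.py k2
```

```text
{'t': 16.567, 'eef_pos': [583.705, 135.109, 126.693], 'ft_force': [0.421, 0.959, 0.006], 'moment': [0.064, 0.019, -0.062], 'opening': 0.633} yaw [-1.5707, -0.0002, -1.9541] q [0.12, 0.58, 1.73, -0.0, 0.83, 2.07] tau6 0.001
to go cm tx 5.18 tz -11.91 ty(127) -0.03
```

Call:
move_arm:
  rows:
    - {"tx":0,"ty":-4.0,"tz":0,"rx":0,"ry":0,"rz":0,"grip":64}
    - {"tx":0.6,"ty":0,"tz":-1.4,"rx":0,"ry":0,"rz":0,"grip":64}
    - {"tx":1.5,"ty":0,"tz":-3.5,"rx":0,"ry":0,"rz":0,"grip":64}
    - {"tx":1.6,"ty":0,"tz":-3.6,"rx":0,"ry":0,"rz":0,"grip":64}
    - {"tx":1.48,"ty":0,"tz":-3.41,"rx":0,"ry":0,"rz":0,"grip":64}
    - {"tx":0,"ty":0,"tz":0,"rx":0,"ry":-0.117,"rz":0,"grip":64}
    - {"tx":0,"ty":0,"tz":0,"rx":0,"ry":-0.117,"rz":0,"grip":64}
    - {"tx":0,"ty":0,"tz":0,"rx":0,"ry":-0.117,"rz":0,"grip":64}
    - {"tx":0,"ty":0,"tz":0,"rx":0,"ry":-0.117,"rz":0,"grip":64}
    - {"tx":0,"ty":0,"tz":0,"rx":0,"ry":-0.117,"rz":0,"grip":64}

```text
t: 17.4
eef_pos: [453.9, 131.6, 166.8]
tcp_rot: [-1.571, -0.0, -1.363]
ft_force: [0.7, -0.8, -0.9]
opening: 0.639
```

Call:
move_arm:
  rows:
    - {"tx":0,"ty":0,"tz":0,"rx":0,"ry":-0.117,"rz":0,"grip":64}
    - {"tx":0,"ty":0,"tz":0,"rx":0,"ry":-0.117,"rz":0,"grip":64}
    - {"tx":0,"ty":0,"tz":0,"rx":0,"ry":-0.117,"rz":0,"grip":64}
    - {"tx":0,"ty":0,"tz":0,"rx":0,"ry":-0.117,"rz":0,"grip":64}
    - {"tx":0,"ty":0,"tz":0,"rx":0,"ry":-0.117,"rz":0,"grip":64}
    - {"tx":0,"ty":0,"tz":0,"rx":0,"ry":-0.119,"rz":0,"grip":64}
    - {"tx":0,"ty":0,"tz":0,"rx":0,"ry":0,"rz":0,"grip":64}
    - {"tx":0,"ty":0,"tz":0,"rx":0,"ry":0,"rz":0,"grip":64}

```text
t: 18.07
eef_pos: [453.9, 131.6, 166.7]
tcp_rot: [-1.571, -0.0, -0.669]
ft_force: [-0.6, -0.1, 1.3]
opening: 0.641
```

```bash
python3 st.py k2;python3 snap.py w5; python3 mark.py w5,k2 w5,k3
```

```text
{'t': 18.067, 'eef_pos': [453.881, 131.631, 166.676], 'ft_force': [-0.599, -0.105, 1.296], 'moment': [-0.016, -0.022, 0.044], 'opening': 0.641} yaw [-1.5709, -0.0001, -0.6688] q [0.14, 0.37, 2.0, -0.0, 0.77, 0.81] tau6 -0.718
to go cm tx 0.0 tz -0.0 ty(127) 3.97
{'t': np.float64(18.067), 'joints': array([ 0.142,  0.369,  1.999, -0.   ,  0.773,  0.811]), 'eef_pos': array([453.881, 131.631, 166.676]), 'tcp_rot': array([-1.571, -0.   , -0.669]), 'ft_force': array([-0.599, -0.105,  1.296]), 'moment': array([-0.016, -0.022,  0.044]), 'opening': np.float64(0.641)}
[504.02765214 193.26808777 317.55369016] [-0.28793525  0.00095451 -0.66920217]
w5 k2 [300.1  76.1  21.6] valley mod45 7.6
w5 k3 [187.1 126.3  33.4] valley mod45 29.6
```

View pics/w5.png

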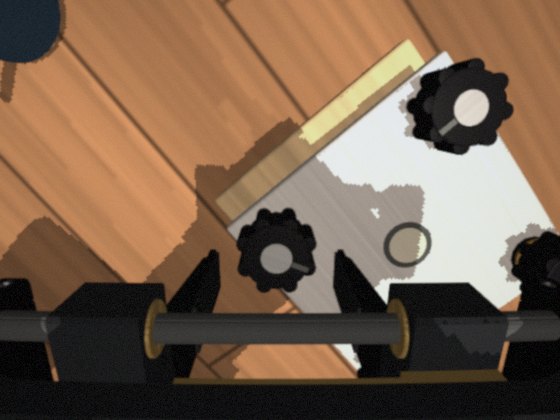

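Call:
move_arm:
  rows:
    - {"tx":0,"ty":3.97,"tz":0,"rx":0,"ry":0,"rz":0,"grip":64}
    - {"tx":0,"ty":0,"tz":0,"rx":0,"ry":0.01,"rz":0,"grip":64}
    - {"tx":0,"ty":0,"tz":0,"rx":0,"ry":0,"rz":0,"grip":0}
    - {"tx":0,"ty":0,"tz":0,"rx":0,"ry":0,"rz":0,"grip":0}
    - {"tx":0,"ty":0,"tz":0,"rx":0,"ry":0,"rz":0,"grip":0}
    - {"tx":0,"ty":0,"tz":0,"rx":0,"ry":0,"rz":0,"grip":0}
    - {"tx":0,"ty":0,"tz":0,"rx":0,"ry":0,"rz":0,"grip":0}
    - {"tx":0,"ty":0,"tz":0,"rx":0,"ry":0,"rz":0,"grip":0}
    - {"tx":0,"ty":0,"tz":0,"rx":0,"ry":0,"rz":0,"grip":0}
    - {"tx":0,"ty":0,"tz":0,"rx":0,"ry":0,"rz":0,"grip":0}

```text
t: 18.95
eef_pos: [454.1, 131.9, 128.1]
tcp_rot: [-1.57, -0.001, -0.675]
ft_force: [-2.8, 2.0, 8.3]
opening: 0.496
```

```bash
python3 st.py k2; 
```

```text
{'t': 18.95, 'eef_pos': [454.134, 131.889, 128.069], 'ft_force': [-2.819, 2.017, 8.301], 'moment': [0.408, 0.387, -0.001], 'opening': 0.496} yaw [-1.5696, -0.001, -0.6752] q [0.14, 0.43, 2.04, 0.0, 0.67, 0.82] tau6 -0.06
to go cm tx -0.0 tz -0.04 ty(127) 0.11
```

Call:
move_arm:
  rows:
    - {"tx":0,"ty":0,"tz":0,"rx":0,"ry":0.1,"rz":0,"grip":0}
    - {"tx":0,"ty":0,"tz":0,"rx":0,"ry":0.1,"rz":0,"grip":0}
    - {"tx":0,"ty":0,"tz":0,"rx":0,"ry":0.1,"rz":0,"grip":0}

```text
t: 19.2
eef_pos: [454.0, 131.9, 128.1]
tcp_rot: [-1.57, -0.001, -0.98]
ft_force: [-2.5, 3.1, 7.9]
opening: 0.498
```

```bash
python3 st.py k2; 
```

```text
{'t': 19.2, 'eef_pos': [454.046, 131.908, 128.055], 'ft_force': [-2.527, 3.098, 7.861], 'moment': [0.529, 0.53, 0.177], 'opening': 0.498} yaw [-1.5695, -0.0006, -0.9797] q [0.14, 0.43, 2.04, 0.0, 0.67, 1.12] tau6 -1.837
to go cm tx 0.02 tz -0.03 ty(127) 0.11
```

Call:
move_arm:
  rows:
    - {"tx":0,"ty":0,"tz":0,"rx":0,"ry":0.05,"rz":0,"grip":0}
    - {"tx":0,"ty":0,"tz":0,"rx":0,"ry":0.05,"rz":0,"grip":0}

```text
t: 19.37
eef_pos: [454.1, 131.9, 128.1]
tcp_rot: [-1.569, -0.0, -1.078]
ft_force: [-2.4, 2.7, 9.4]
opening: 0.503
```

```bash
python3 st.py k2; 
```

```text
{'t': 19.367, 'eef_pos': [454.05, 131.928, 128.051], 'ft_force': [-2.413, 2.706, 9.429], 'moment': [0.543, 0.579, 0.181], 'opening': 0.503} yaw [-1.5694, -0.0004, -1.0776] q [0.14, 0.43, 2.04, 0.0, 0.67, 1.22] tau6 -0.633
to go cm tx 0.02 tz -0.03 ty(127) 0.11
```

Call:
move_arm:
  rows:
    - {"tx":0,"ty":0,"tz":0,"rx":0,"ry":0.04,"rz":0,"grip":0}
    - {"tx":0,"ty":0,"tz":0,"rx":0,"ry":0.04,"rz":0,"grip":0}

```text
t: 19.53
eef_pos: [454.0, 131.9, 128.1]
tcp_rot: [-1.569, -0.0, -1.157]
ft_force: [-3.9, 3.8, 7.9]
opening: 0.502
```

```bash
cat > q.py <<'E'
from cell import env
s=env.state();print("t",round(s["t"],2),"Mz",round(s["moment"][2],3),"yaw",round(s["tcp_rot"][2],3),"tau6",round(s["tau"][5],2),"open",round(s["opening"],3))
E
python3 q.py
```

```text
t 19.53 Mz 0.144 yaw -1.157 tau6 -0.58 open 0.502
```

Call:
move_arm:
  rows:
    - {"tx":0,"ty":0,"tz":0,"rx":0,"ry":0.04,"rz":0,"grip":0}
    - {"tx":0,"ty":0,"tz":0,"rx":0,"ry":0.04,"rz":0,"grip":0}

```text
t: 19.7
eef_pos: [454.0, 132.0, 128.1]
tcp_rot: [-1.569, -0.0, -1.237]
ft_force: [-3.5, 4.4, 7.8]
opening: 0.499
```

```bash
python3 q.py
```

```text
t 19.7 Mz 0.191 yaw -1.237 tau6 -0.61 open 0.499
```

Call:
move_arm:
  rows:
    - {"tx":0,"ty":0,"tz":0,"rx":0,"ry":0.035,"rz":0,"grip":0}
    - {"tx":0,"ty":0,"tz":0,"rx":0,"ry":0.035,"rz":0,"grip":0}

```text
t: 19.87
eef_pos: [454.0, 132.0, 128.1]
tcp_rot: [-1.569, -0.0, -1.307]
ft_force: [-3.6, 3.7, 7.7]
opening: 0.498
```

```bash
python3 q.py
```

```text
t 19.87 Mz 0.252 yaw -1.307 tau6 -0.49 open 0.498
```

Call:
move_arm:
  rows:
    - {"tx":0,"ty":0,"tz":0,"rx":0,"ry":0.03,"rz":0,"grip":0}

```text
t: 19.95
eef_pos: [454.0, 132.0, 128.1]
tcp_rot: [-1.569, 0.0, -1.337]
ft_force: [-2.9, 3.6, 7.9]
opening: 0.5
```

```bash
python3 q.py
```

```text
t 19.95 Mz 0.198 yaw -1.337 tau6 -0.32 open 0.5
```

Call:
move_arm:
  rows:
    - {"tx":0,"ty":0,"tz":0,"rx":0,"ry":0.03,"rz":0,"grip":0}

```text
t: 20.03
eef_pos: [454.0, 132.0, 128.0]
tcp_rot: [-1.569, 0.0, -1.366]
ft_force: [-3.8, 3.7, 8.2]
opening: 0.499
```

```bash
python3 q.py
```

```text
t 20.03 Mz 0.145 yaw -1.366 tau6 -0.39 open 0.499
```

Call:
move_arm:
  rows:
    - {"tx":0,"ty":0,"tz":0,"rx":0,"ry":0.03,"rz":0,"grip":0}

```text
t: 20.12
eef_pos: [454.0, 132.0, 128.0]
tcp_rot: [-1.569, 0.0, -1.396]
ft_force: [-3.5, 3.6, 8.5]
opening: 0.501
```

```bash
python3 q.py
```

```text
t 20.12 Mz 0.14 yaw -1.396 tau6 -0.41 open 0.501
```

Call:
move_arm:
  rows:
    - {"tx":0,"ty":0,"tz":0,"rx":0,"ry":0.03,"rz":0,"grip":0}

```text
t: 20.2
eef_pos: [454.0, 132.0, 128.1]
tcp_rot: [-1.569, 0.0, -1.426]
ft_force: [-3.4, 4.5, 8.1]
opening: 0.496
```

```bash
python3 q.py
```

```text
t 20.2 Mz 0.144 yaw -1.426 tau6 -0.41 open 0.496
```

Call:
move_arm:
  rows:
    - {"tx":0,"ty":0,"tz":0,"rx":0,"ry":0.03,"rz":0,"grip":0}
    - {"tx":0,"ty":0,"tz":0,"rx":0,"ry":0.03,"rz":0,"grip":0}

```text
t: 20.37
eef_pos: [454.0, 132.0, 128.0]
tcp_rot: [-1.57, 0.0, -1.486]
ft_force: [-2.9, 5.2, 9.2]
opening: 0.498
```

```bash
python3 q.py
```

```text
t 20.37 Mz 0.132 yaw -1.486 tau6 -0.41 open 0.498
```

Call:
move_arm:
  rows:
    - {"tx":0,"ty":0,"tz":0,"rx":0,"ry":0.03,"rz":0,"grip":0}
    - {"tx":0,"ty":0,"tz":0,"rx":0,"ry":0.03,"rz":0,"grip":0}

```text
t: 20.53
eef_pos: [454.0, 132.0, 128.0]
tcp_rot: [-1.569, 0.0, -1.546]
ft_force: [-2.3, 4.1, 8.3]
opening: 0.501
```

```bash
python3 q.py
```

```text
t 20.53 Mz 0.203 yaw -1.546 tau6 -0.41 open 0.501
```

Call:
move_arm:
  rows:
    - {"tx":0,"ty":0,"tz":0,"rx":0,"ry":0.03,"rz":0,"grip":0}
    - {"tx":0,"ty":0,"tz":0,"rx":0,"ry":0.03,"rz":0,"grip":0}

```text
t: 20.7
eef_pos: [454.0, 132.0, 128.0]
tcp_rot: [-1.569, 0.0, -1.606]
ft_force: [-4.0, 4.5, 8.1]
opening: 0.503
```

```bash
python3 q.py
```

```text
t 20.7 Mz 0.252 yaw -1.606 tau6 -0.4 open 0.503
```

Call:
move_arm:
  rows:
    - {"tx":0,"ty":0,"tz":0,"rx":0,"ry":0.03,"rz":0,"grip":0}
    - {"tx":0,"ty":0,"tz":0,"rx":0,"ry":0.03,"rz":0,"grip":0}

```text
t: 20.87
eef_pos: [454.0, 132.0, 128.1]
tcp_rot: [-1.569, 0.001, -1.666]
ft_force: [-2.0, 5.4, 9.3]
opening: 0.503
```

```bash
python3 q.py
```

```text
t 20.87 Mz 0.18 yaw -1.666 tau6 -0.4 open 0.503
```

Call:
move_arm:
  rows:
    - {"tx":0,"ty":0,"tz":0,"rx":0,"ry":0.03,"rz":0,"grip":0}
    - {"tx":0,"ty":0,"tz":0,"rx":0,"ry":0.03,"rz":0,"grip":0}

```text
t: 21.03
eef_pos: [454.0, 132.0, 128.1]
tcp_rot: [-1.569, 0.001, -1.726]
ft_force: [-3.0, 3.5, 8.6]
opening: 0.507
```

```bash
python3 q.py
```

```text
t 21.03 Mz 0.251 yaw -1.726 tau6 -0.32 open 0.507
```

Call:
move_arm:
  rows:
    - {"tx":0,"ty":0,"tz":0,"rx":0,"ry":0.03,"rz":0,"grip":0}

```text
t: 21.12
eef_pos: [454.0, 132.1, 128.1]
tcp_rot: [-1.57, 0.001, -1.756]
ft_force: [-3.1, 5.3, 8.7]
opening: 0.502
```

```bash
python3 q.py
```

```text
t 21.12 Mz 0.334 yaw -1.756 tau6 -0.29 open 0.502
```

Call:
move_arm:
  rows:
    - {"tx":0,"ty":0,"tz":0,"rx":0,"ry":0.03,"rz":0,"grip":0}

```text
t: 21.2
eef_pos: [454.0, 132.0, 128.1]
tcp_rot: [-1.57, 0.001, -1.786]
ft_force: [-3.3, 4.6, 8.5]
opening: 0.501
```

```bash
python3 q.py
```

```text
t 21.2 Mz 0.383 yaw -1.786 tau6 -0.25 open 0.501
```

Call:
move_arm:
  rows:
    - {"tx":0,"ty":0,"tz":0,"rx":0,"ry":0,"rz":0,"grip":0}

```text
t: 21.28
eef_pos: [454.0, 132.1, 128.0]
tcp_rot: [-1.57, 0.001, -1.786]
ft_force: [-2.6, 4.3, 10.1]
opening: 0.5
```

```bash
python3 q.py
```

```text
t 21.28 Mz 0.282 yaw -1.786 tau6 0.86 open 0.5
```

Call:
move_arm:
  rows:
    - {"tx":0,"ty":0,"tz":0,"rx":0,"ry":0,"rz":0,"grip":64}
    - {"tx":0,"ty":0,"tz":0,"rx":0,"ry":0,"rz":0,"grip":64}
    - {"tx":0,"ty":0,"tz":0,"rx":0,"ry":0,"rz":0,"grip":64}
    - {"tx":0,"ty":0,"tz":0,"rx":0,"ry":0,"rz":0,"grip":64}

```text
t: 21.62
eef_pos: [454.0, 131.6, 127.1]
tcp_rot: [-1.57, -0.0, -1.785]
ft_force: [0.4, 0.2, -0.6]
opening: 0.631
```

```bash
python3 st.py k4
```

```text
{'t': 21.617, 'eef_pos': [453.966, 131.583, 127.116], 'ft_force': [0.407, 0.203, -0.586], 'moment': [0.033, -0.008, -0.045], 'opening': 0.631} yaw [-1.5705, -0.0001, -1.7851] q [0.14, 0.43, 2.04, -0.0, 0.67, 1.93] tau6 0.001
to go cm tx 9.51 tz 15.69 ty(127) 0.01
```

Call:
move_arm:
  rows:
    - {"tx":0,"ty":-4.0,"tz":0,"rx":0,"ry":0,"rz":0,"grip":64}
    - {"tx":0.8,"ty":0,"tz":1.3,"rx":0,"ry":0,"rz":0,"grip":64}
    - {"tx":1.95,"ty":0,"tz":3.2,"rx":0,"ry":0,"rz":0,"grip":64}
    - {"tx":1.95,"ty":0,"tz":3.2,"rx":0,"ry":0,"rz":0,"grip":64}
    - {"tx":1.95,"ty":0,"tz":3.2,"rx":0,"ry":0,"rz":0,"grip":64}
    - {"tx":1.95,"ty":0,"tz":3.2,"rx":0,"ry":0,"rz":0,"grip":64}
    - {"tx":0.91,"ty":0,"tz":1.59,"rx":0,"ry":0,"rz":0,"grip":64}
    - {"tx":0,"ty":0,"tz":0,"rx":0,"ry":-0.12,"rz":0,"grip":64}
    - {"tx":0,"ty":0,"tz":0,"rx":0,"ry":-0.12,"rz":0,"grip":64}
    - {"tx":0,"ty":0,"tz":0,"rx":0,"ry":-0.12,"rz":0,"grip":64}

```text
t: 22.45
eef_pos: [587.1, 4.8, 166.6]
tcp_rot: [-1.571, 0.0, -1.42]
ft_force: [0.2, -0.2, -0.1]
opening: 0.64
```

Call:
move_arm:
  rows:
    - {"tx":0,"ty":0,"tz":0,"rx":0,"ry":-0.12,"rz":0,"grip":64}
    - {"tx":0,"ty":0,"tz":0,"rx":0,"ry":-0.12,"rz":0,"grip":64}
    - {"tx":0,"ty":0,"tz":0,"rx":0,"ry":-0.12,"rz":0,"grip":64}
    - {"tx":0,"ty":0,"tz":0,"rx":0,"ry":-0.12,"rz":0,"grip":64}
    - {"tx":0,"ty":0,"tz":0,"rx":0,"ry":-0.12,"rz":0,"grip":64}
    - {"tx":0,"ty":0,"tz":0,"rx":0,"ry":0,"rz":0,"grip":64}
    - {"tx":0,"ty":0,"tz":0,"rx":0,"ry":0,"rz":0,"grip":64}

```text
t: 23.03
eef_pos: [586.9, 5.3, 166.9]
tcp_rot: [-1.571, 0.0, -0.829]
ft_force: [-0.2, 0.6, -0.6]
opening: 0.632
```

```bash
python3 st.py k4;python3 snap.py w6 >/dev/null; python3 mark.py w6,k4 w6,k3 w6,k1
```

```text
{'t': 23.033, 'eef_pos': [586.934, 5.309, 166.911], 'ft_force': [-0.245, 0.58, -0.6], 'moment': [0.004, -0.043, -0.014], 'opening': 0.632} yaw [-1.571, 0.0, -0.829] q [-0.1, 0.51, 1.73, -0.0, 0.9, 0.73] tau6 -0.726
to go cm tx 0.01 tz 0.01 ty(127) 3.99
w6 k4 [203.5  75.2  22. ] valley mod45 1.0
w6 k3 [186.  121.3  32.7] valley mod45 28.5
w6 k1 [63.4 30.  17.7] valley mod45 40.9
```

```bash
python3 mark.py w3,k1 w3,k4 w1,k1 w1,k4 w2,k4 w3,k2 w3,k3 w4,k1 w4,k2 w4,k4 w5,k2 w5,k3
```

```text
w3 k1 [69.8 71.7 21. ] valley mod45 2.3
w3 k4 [257.6  72.3  23.8] valley mod45 10.1
w1 k1 [69.8 74.2 22.9] valley mod45 2.3
w1 k4 [257.7  77.9  42.1] valley mod45 10.2
w2 k4 [258.  140.5  45.7] valley mod45 10.5
w3 k2 [355.  127.2  38.7] valley mod45 17.5
w3 k3 [245.6 123.5  38.1] valley mod45 43.1
w4 k1 [69.4 76.1 21.2] valley mod45 1.9
w4 k2 [300.5 123.8  32. ] valley mod45 8.0
w4 k4 [203.9 124.5  33.6] valley mod45 1.4
w5 k2 [300.1  76.1  21.6] valley mod45 7.6
w5 k3 [187.1 126.3  33.4] valley mod45 29.6
```

Call:
move_arm:
  rows:
    - {"tx":0,"ty":4.0,"tz":0,"rx":0,"ry":-0.05,"rz":0,"grip":64}
    - {"tx":0,"ty":0,"tz":0,"rx":0,"ry":0,"rz":0,"grip":64}
    - {"tx":0,"ty":0,"tz":0,"rx":0,"ry":0,"rz":0,"grip":0}
    - {"tx":0,"ty":0,"tz":0,"rx":0,"ry":0,"rz":0,"grip":0}
    - {"tx":0,"ty":0,"tz":0,"rx":0,"ry":0,"rz":0,"grip":0}
    - {"tx":0,"ty":0,"tz":0,"rx":0,"ry":0,"rz":0,"grip":0}
    - {"tx":0,"ty":0,"tz":0,"rx":0,"ry":0,"rz":0,"grip":0}
    - {"tx":0,"ty":0,"tz":0,"rx":0,"ry":0,"rz":0,"grip":0}
    - {"tx":0,"ty":0,"tz":0,"rx":0,"ry":0,"rz":0,"grip":0}

```text
t: 23.83
eef_pos: [587.4, 5.4, 128.2]
tcp_rot: [-1.57, -0.001, -0.775]
ft_force: [-0.9, 0.6, 7.4]
opening: 0.502
```

```bash
python3 st.py k4; 
```

```text
{'t': 23.833, 'eef_pos': [587.408, 5.429, 128.189], 'ft_force': [-0.887, 0.609, 7.422], 'moment': [0.195, 0.178, -0.119], 'opening': 0.502} yaw [-1.5697, -0.0014, -0.7755] q [-0.1, 0.56, 1.76, 0.0, 0.82, 0.67] tau6 -0.081
to go cm tx -0.01 tz -0.03 ty(127) 0.12
```

Call:
move_arm:
  rows:
    - {"tx":0,"ty":0,"tz":0,"rx":0,"ry":0.1,"rz":0,"grip":0}
    - {"tx":0,"ty":0,"tz":0,"rx":0,"ry":0.1,"rz":0,"grip":0}
    - {"tx":0,"ty":0,"tz":0,"rx":0,"ry":0.1,"rz":0,"grip":0}
    - {"tx":0,"ty":0,"tz":0,"rx":0,"ry":0.05,"rz":0,"grip":0}
    - {"tx":0,"ty":0,"tz":0,"rx":0,"ry":0.03,"rz":0,"grip":0}
    - {"tx":0,"ty":0,"tz":0,"rx":0,"ry":0.03,"rz":0,"grip":0}

```text
t: 24.33
eef_pos: [587.4, 5.5, 128.2]
tcp_rot: [-1.569, -0.001, -1.187]
ft_force: [-1.3, 1.7, 7.0]
opening: 0.5
```

```bash
python3 q.py; 
```

```text
t 24.33 Mz 0.202 yaw -1.187 tau6 -0.33 open 0.5
```

Call:
move_arm:
  rows:
    - {"tx":0,"ty":0,"tz":0,"rx":0,"ry":0.03,"rz":0,"grip":0}
    - {"tx":0,"ty":0,"tz":0,"rx":0,"ry":0.03,"rz":0,"grip":0}

```text
t: 24.5
eef_pos: [587.3, 5.5, 128.2]
tcp_rot: [-1.569, -0.001, -1.246]
ft_force: [-2.0, 1.7, 7.0]
opening: 0.498
```

```bash
python3 q.py; 
```

```text
t 24.5 Mz 0.161 yaw -1.246 tau6 -0.42 open 0.498
```

Call:
move_arm:
  rows:
    - {"tx":0,"ty":0,"tz":0,"rx":0,"ry":0.03,"rz":0,"grip":0}
    - {"tx":0,"ty":0,"tz":0,"rx":0,"ry":0.03,"rz":0,"grip":0}

```text
t: 24.67
eef_pos: [587.3, 5.5, 128.2]
tcp_rot: [-1.569, -0.001, -1.306]
ft_force: [-1.2, 1.7, 7.6]
opening: 0.499
```

```bash
python3 q.py; 
```

```text
t 24.67 Mz 0.195 yaw -1.306 tau6 -0.42 open 0.499
```

Call:
move_arm:
  rows:
    - {"tx":0,"ty":0,"tz":0,"rx":0,"ry":0.03,"rz":0,"grip":0}
    - {"tx":0,"ty":0,"tz":0,"rx":0,"ry":0.03,"rz":0,"grip":0}

```text
t: 24.83
eef_pos: [587.3, 5.5, 128.2]
tcp_rot: [-1.569, -0.001, -1.366]
ft_force: [-1.5, 2.4, 8.1]
opening: 0.499
```

```bash
python3 q.py; 
```

```text
t 24.83 Mz 0.173 yaw -1.366 tau6 -0.42 open 0.499
```

Call:
move_arm:
  rows:
    - {"tx":0,"ty":0,"tz":0,"rx":0,"ry":0.03,"rz":0,"grip":0}
    - {"tx":0,"ty":0,"tz":0,"rx":0,"ry":0.03,"rz":0,"grip":0}

```text
t: 25.0
eef_pos: [587.3, 5.5, 128.2]
tcp_rot: [-1.569, -0.0, -1.426]
ft_force: [-1.3, 2.0, 7.6]
opening: 0.499
```

```bash
python3 q.py; 
```

```text
t 25.0 Mz 0.186 yaw -1.426 tau6 -0.42 open 0.499
```

Call:
move_arm:
  rows:
    - {"tx":0,"ty":0,"tz":0,"rx":0,"ry":0.03,"rz":0,"grip":0}
    - {"tx":0,"ty":0,"tz":0,"rx":0,"ry":0.03,"rz":0,"grip":0}

```text
t: 25.17
eef_pos: [587.3, 5.5, 128.2]
tcp_rot: [-1.569, -0.0, -1.486]
ft_force: [-1.2, 2.6, 7.4]
opening: 0.5
```

```bash
python3 q.py; 
```

```text
t 25.17 Mz 0.12 yaw -1.486 tau6 -0.41 open 0.5
```

Call:
move_arm:
  rows:
    - {"tx":0,"ty":0,"tz":0,"rx":0,"ry":0.03,"rz":0,"grip":0}
    - {"tx":0,"ty":0,"tz":0,"rx":0,"ry":0.03,"rz":0,"grip":0}

```text
t: 25.33
eef_pos: [587.3, 5.6, 128.2]
tcp_rot: [-1.569, -0.0, -1.546]
ft_force: [-1.2, 2.2, 7.8]
opening: 0.504
```

```bash
python3 q.py; 
```

```text
t 25.33 Mz 0.189 yaw -1.546 tau6 -0.41 open 0.504
```

Call:
move_arm:
  rows:
    - {"tx":0,"ty":0,"tz":0,"rx":0,"ry":0.03,"rz":0,"grip":0}
    - {"tx":0,"ty":0,"tz":0,"rx":0,"ry":0.03,"rz":0,"grip":0}

```text
t: 25.5
eef_pos: [587.3, 5.6, 128.2]
tcp_rot: [-1.569, -0.0, -1.606]
ft_force: [-1.2, 2.7, 7.1]
opening: 0.5
```

```bash
python3 q.py; 
```

```text
t 25.5 Mz 0.137 yaw -1.606 tau6 -0.41 open 0.5
```

Call:
move_arm:
  rows:
    - {"tx":0,"ty":0,"tz":0,"rx":0,"ry":0.03,"rz":0,"grip":0}
    - {"tx":0,"ty":0,"tz":0,"rx":0,"ry":0.03,"rz":0,"grip":0}

```text
t: 25.67
eef_pos: [587.3, 5.6, 128.2]
tcp_rot: [-1.569, 0.0, -1.666]
ft_force: [-1.8, 2.1, 7.6]
opening: 0.5
```

```bash
python3 q.py; 
```

```text
t 25.67 Mz 0.2 yaw -1.666 tau6 -0.41 open 0.5
```

Call:
move_arm:
  rows:
    - {"tx":0,"ty":0,"tz":0,"rx":0,"ry":0.03,"rz":0,"grip":0}
    - {"tx":0,"ty":0,"tz":0,"rx":0,"ry":0.03,"rz":0,"grip":0}

```text
t: 25.83
eef_pos: [587.3, 5.6, 128.2]
tcp_rot: [-1.569, 0.0, -1.726]
ft_force: [-1.4, 2.3, 7.0]
opening: 0.497
```

```bash
python3 q.py; 
```

```text
t 25.83 Mz 0.264 yaw -1.726 tau6 -0.41 open 0.497
```

Call:
move_arm:
  rows:
    - {"tx":0,"ty":0,"tz":0,"rx":0,"ry":0.03,"rz":0,"grip":0}
    - {"tx":0,"ty":0,"tz":0,"rx":0,"ry":0.03,"rz":0,"grip":0}

```text
t: 26.0
eef_pos: [587.3, 5.6, 128.2]
tcp_rot: [-1.569, 0.0, -1.786]
ft_force: [-1.8, 3.4, 6.9]
opening: 0.502
```

```bash
python3 q.py; 
```

```text
t 26.0 Mz 0.157 yaw -1.786 tau6 -0.41 open 0.502
```

Call:
move_arm:
  rows:
    - {"tx":0,"ty":0,"tz":0,"rx":0,"ry":0.03,"rz":0,"grip":0}
    - {"tx":0,"ty":0,"tz":0,"rx":0,"ry":0.03,"rz":0,"grip":0}

```text
t: 26.17
eef_pos: [587.3, 5.6, 128.2]
tcp_rot: [-1.569, 0.0, -1.846]
ft_force: [-1.4, 2.8, 7.8]
opening: 0.498
```

```bash
python3 q.py; 
```

```text
t 26.17 Mz 0.196 yaw -1.846 tau6 -0.4 open 0.498
```

Call:
move_arm:
  rows:
    - {"tx":0,"ty":0,"tz":0,"rx":0,"ry":0.03,"rz":0,"grip":0}
    - {"tx":0,"ty":0,"tz":0,"rx":0,"ry":0.03,"rz":0,"grip":0}

```text
t: 26.33
eef_pos: [587.3, 5.6, 128.2]
tcp_rot: [-1.569, 0.0, -1.906]
ft_force: [-1.0, 3.1, 7.5]
opening: 0.504
```

```bash
python3 q.py; 
```

```text
t 26.33 Mz 0.29 yaw -1.906 tau6 -0.31 open 0.504
```

Call:
move_arm:
  rows:
    - {"tx":0,"ty":0,"tz":0,"rx":0,"ry":0.03,"rz":0,"grip":0}

```text
t: 26.42
eef_pos: [587.3, 5.6, 128.2]
tcp_rot: [-1.569, 0.0, -1.936]
ft_force: [-0.3, 3.1, 7.8]
opening: 0.499
```

```bash
python3 q.py; 
```

```text
t 26.42 Mz 0.33 yaw -1.936 tau6 -0.28 open 0.499
```

Call:
move_arm:
  rows:
    - {"tx":0,"ty":0,"tz":0,"rx":0,"ry":0.02,"rz":0,"grip":0}

```text
t: 26.5
eef_pos: [587.3, 5.6, 128.2]
tcp_rot: [-1.569, 0.001, -1.956]
ft_force: [-0.5, 2.7, 6.6]
opening: 0.5
```

```bash
python3 q.py; 
```

```text
t 26.5 Mz 0.335 yaw -1.956 tau6 0.12 open 0.5
```

Call:
move_arm:
  rows:
    - {"tx":0,"ty":0,"tz":0,"rx":0,"ry":0,"rz":0,"grip":0}

```text
t: 26.58
eef_pos: [587.3, 5.7, 128.2]
tcp_rot: [-1.569, 0.0, -1.956]
ft_force: [-1.4, 2.3, 7.2]
opening: 0.501
```

```bash
python3 q.py
```

```text
t 26.58 Mz 0.287 yaw -1.956 tau6 0.72 open 0.501
```

Call:
move_arm:
  rows:
    - {"tx":0,"ty":0,"tz":0,"rx":0,"ry":0,"rz":0,"grip":64}
    - {"tx":0,"ty":0,"tz":0,"rx":0,"ry":0,"rz":0,"grip":64}
    - {"tx":0,"ty":0,"tz":0,"rx":0,"ry":0,"rz":0,"grip":64}
    - {"tx":0,"ty":0,"tz":0,"rx":0,"ry":0,"rz":0,"grip":64}

```text
t: 26.92
eef_pos: [587.0, 5.3, 127.0]
tcp_rot: [-1.571, -0.0, -1.955]
ft_force: [-0.2, 0.4, 0.0]
opening: 0.635
```

```bash
python3 st.py k1
```

```text
{'t': 26.917, 'eef_pos': [586.95, 5.319, 126.993], 'ft_force': [-0.165, 0.432, 0.021], 'moment': [0.066, 0.026, 0.008], 'opening': 0.635} yaw [-1.5708, -0.0001, -1.9552] q [-0.1, 0.56, 1.76, -0.0, 0.82, 1.85] tau6 0.003
to go cm tx 5.17 tz -11.89 ty(127) -0.0
```

Call:
move_arm:
  rows:
    - {"tx":0,"ty":-4.0,"tz":0,"rx":0,"ry":0,"rz":0,"grip":64}
    - {"tx":0.6,"ty":0,"tz":-1.4,"rx":0,"ry":0,"rz":0,"grip":64}
    - {"tx":1.5,"ty":0,"tz":-3.5,"rx":0,"ry":0,"rz":0,"grip":64}
    - {"tx":1.6,"ty":0,"tz":-3.6,"rx":0,"ry":0,"rz":0,"grip":64}
    - {"tx":1.47,"ty":0,"tz":-3.39,"rx":0,"ry":0,"rz":0,"grip":64}
    - {"tx":0,"ty":0,"tz":0,"rx":0,"ry":-0.12,"rz":0,"grip":64}
    - {"tx":0,"ty":0,"tz":0,"rx":0,"ry":-0.12,"rz":0,"grip":64}
    - {"tx":0,"ty":0,"tz":0,"rx":0,"ry":-0.12,"rz":0,"grip":64}
    - {"tx":0,"ty":0,"tz":0,"rx":0,"ry":-0.12,"rz":0,"grip":64}
    - {"tx":0,"ty":0,"tz":0,"rx":0,"ry":-0.12,"rz":0,"grip":64}

```text
t: 27.75
eef_pos: [457.3, 1.9, 167.1]
tcp_rot: [-1.571, -0.0, -1.349]
ft_force: [-0.1, -0.1, 0.1]
opening: 0.64
```

Call:
move_arm:
  rows:
    - {"tx":0,"ty":0,"tz":0,"rx":0,"ry":-0.12,"rz":0,"grip":64}
    - {"tx":0,"ty":0,"tz":0,"rx":0,"ry":-0.12,"rz":0,"grip":64}
    - {"tx":0,"ty":0,"tz":0,"rx":0,"ry":-0.12,"rz":0,"grip":64}
    - {"tx":0,"ty":0,"tz":0,"rx":0,"ry":-0.04,"rz":0,"grip":64}
    - {"tx":0,"ty":0,"tz":0,"rx":0,"ry":0,"rz":0,"grip":64}
    - {"tx":0,"ty":0,"tz":0,"rx":0,"ry":0,"rz":0,"grip":64}

```text
t: 28.25
eef_pos: [457.4, 2.0, 167.0]
tcp_rot: [-1.571, -0.0, -0.957]
ft_force: [0.6, 0.0, 0.3]
opening: 0.638
```

```bash
python3 st.py k1;python3 snap.py w7 >/dev/null; python3 mark.py w7,k1 w7,k2 w7,k4
```

```text
{'t': 28.25, 'eef_pos': [457.361, 1.99, 167.017], 'ft_force': [0.637, 0.044, 0.274], 'moment': [-0.002, -0.048, -0.072], 'opening': 0.638} yaw [-1.5708, -0.0001, -0.9569] q [-0.14, 0.35, 2.03, -0.0, 0.76, 0.82] tau6 -0.289
to go cm tx -0.0 tz -0.0 ty(127) 4.0
w7 k1 [10.3 73.2 19.6] valley mod45 32.8
w7 k2 [246.4 115.3  28.7] valley mod45 43.9
w7 k4 [141.  130.3  36.7] valley mod45 28.5
```

View pics/w7.png

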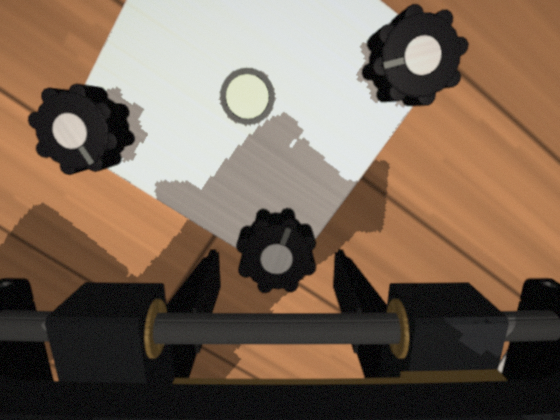

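Call:
move_arm:
  rows:
    - {"tx":0,"ty":4.0,"tz":0,"rx":0,"ry":0.04,"rz":0,"grip":64}
    - {"tx":0,"ty":0,"tz":0,"rx":0,"ry":0,"rz":0,"grip":64}
    - {"tx":0,"ty":0,"tz":0,"rx":0,"ry":0,"rz":0,"grip":0}
    - {"tx":0,"ty":0,"tz":0,"rx":0,"ry":0,"rz":0,"grip":0}
    - {"tx":0,"ty":0,"tz":0,"rx":0,"ry":0,"rz":0,"grip":0}
    - {"tx":0,"ty":0,"tz":0,"rx":0,"ry":0,"rz":0,"grip":0}
    - {"tx":0,"ty":0,"tz":0,"rx":0,"ry":0,"rz":0,"grip":0}
    - {"tx":0,"ty":0,"tz":0,"rx":0,"ry":0,"rz":0,"grip":0}
    - {"tx":0,"ty":0,"tz":0,"rx":0,"ry":0,"rz":0,"grip":0}

```text
t: 29.05
eef_pos: [457.6, 2.1, 128.1]
tcp_rot: [-1.57, -0.001, -0.995]
ft_force: [-2.2, 2.9, 7.8]
opening: 0.503
```

```bash
python3 st.py k1; 
```

```text
{'t': 29.05, 'eef_pos': [457.645, 2.148, 128.065], 'ft_force': [-2.183, 2.875, 7.817], 'moment': [0.498, 0.31, 0.032], 'opening': 0.503} yaw [-1.5695, -0.001, -0.9949] q [-0.14, 0.42, 2.07, 0.0, 0.65, 0.85] tau6 0.02
to go cm tx -0.01 tz -0.04 ty(127) 0.11
```

Call:
move_arm:
  rows:
    - {"tx":0,"ty":0,"tz":0,"rx":0,"ry":0.1,"rz":0,"grip":0}
    - {"tx":0,"ty":0,"tz":0,"rx":0,"ry":0.1,"rz":0,"grip":0}
    - {"tx":0,"ty":0,"tz":0,"rx":0,"ry":0.1,"rz":0,"grip":0}
    - {"tx":0,"ty":0,"tz":0,"rx":0,"ry":0.03,"rz":0,"grip":0}
    - {"tx":0,"ty":0,"tz":0,"rx":0,"ry":0.03,"rz":0,"grip":0}
    - {"tx":0,"ty":0,"tz":0,"rx":0,"ry":0.03,"rz":0,"grip":0}

```text
t: 29.55
eef_pos: [457.6, 2.1, 128.1]
tcp_rot: [-1.569, -0.001, -1.386]
ft_force: [-2.4, 2.9, 8.7]
opening: 0.497
```

```bash
python3 q.py; 
```

```text
t 29.55 Mz 0.187 yaw -1.386 tau6 -0.4 open 0.497
```

Call:
move_arm:
  rows:
    - {"tx":0,"ty":0,"tz":0,"rx":0,"ry":0.03,"rz":0,"grip":0}
    - {"tx":0,"ty":0,"tz":0,"rx":0,"ry":0.03,"rz":0,"grip":0}

```text
t: 29.72
eef_pos: [457.7, 2.1, 128.1]
tcp_rot: [-1.569, -0.0, -1.446]
ft_force: [-1.2, 2.9, 8.1]
opening: 0.503
```

```bash
python3 q.py; 
```

```text
t 29.72 Mz 0.195 yaw -1.446 tau6 -0.42 open 0.503
```

Call:
move_arm:
  rows:
    - {"tx":0,"ty":0,"tz":0,"rx":0,"ry":0.03,"rz":0,"grip":0}
    - {"tx":0,"ty":0,"tz":0,"rx":0,"ry":0.03,"rz":0,"grip":0}

```text
t: 29.88
eef_pos: [457.7, 2.1, 128.1]
tcp_rot: [-1.569, -0.0, -1.506]
ft_force: [-1.9, 2.6, 8.5]
opening: 0.499
```

```bash
python3 q.py; 
```

```text
t 29.88 Mz 0.181 yaw -1.506 tau6 -0.42 open 0.499
```

Call:
move_arm:
  rows:
    - {"tx":0,"ty":0,"tz":0,"rx":0,"ry":0.03,"rz":0,"grip":0}
    - {"tx":0,"ty":0,"tz":0,"rx":0,"ry":0.03,"rz":0,"grip":0}

```text
t: 30.05
eef_pos: [457.6, 2.1, 128.1]
tcp_rot: [-1.569, -0.0, -1.566]
ft_force: [-2.6, 3.1, 6.9]
opening: 0.499
```

```bash
python3 q.py; 
```

```text
t 30.05 Mz 0.191 yaw -1.566 tau6 -0.42 open 0.499
```

Call:
move_arm:
  rows:
    - {"tx":0,"ty":0,"tz":0,"rx":0,"ry":0.03,"rz":0,"grip":0}
    - {"tx":0,"ty":0,"tz":0,"rx":0,"ry":0.03,"rz":0,"grip":0}

```text
t: 30.22
eef_pos: [457.7, 2.1, 128.1]
tcp_rot: [-1.569, -0.0, -1.626]
ft_force: [-1.4, 3.1, 8.2]
opening: 0.504
```

```bash
python3 q.py; 
```

```text
t 30.22 Mz 0.16 yaw -1.626 tau6 -0.42 open 0.504
```

Call:
move_arm:
  rows:
    - {"tx":0,"ty":0,"tz":0,"rx":0,"ry":0.03,"rz":0,"grip":0}
    - {"tx":0,"ty":0,"tz":0,"rx":0,"ry":0.03,"rz":0,"grip":0}

```text
t: 30.38
eef_pos: [457.6, 2.2, 128.1]
tcp_rot: [-1.569, -0.0, -1.686]
ft_force: [-1.4, 2.9, 8.7]
opening: 0.5
```

```bash
python3 q.py; 
```

```text
t 30.38 Mz 0.154 yaw -1.686 tau6 -0.42 open 0.5
```

Call:
move_arm:
  rows:
    - {"tx":0,"ty":0,"tz":0,"rx":0,"ry":0.03,"rz":0,"grip":0}
    - {"tx":0,"ty":0,"tz":0,"rx":0,"ry":0.03,"rz":0,"grip":0}

```text
t: 30.55
eef_pos: [457.6, 2.1, 128.1]
tcp_rot: [-1.569, -0.0, -1.746]
ft_force: [-1.3, 3.1, 8.4]
opening: 0.499
```

```bash
python3 q.py; 
```

```text
t 30.55 Mz 0.232 yaw -1.746 tau6 -0.42 open 0.499
```

Call:
move_arm:
  rows:
    - {"tx":0,"ty":0,"tz":0,"rx":0,"ry":0.03,"rz":0,"grip":0}
    - {"tx":0,"ty":0,"tz":0,"rx":0,"ry":0.03,"rz":0,"grip":0}

```text
t: 30.72
eef_pos: [457.6, 2.1, 128.1]
tcp_rot: [-1.569, 0.0, -1.806]
ft_force: [-1.7, 3.1, 7.1]
opening: 0.499
```

```bash
python3 q.py; 
```

```text
t 30.72 Mz 0.193 yaw -1.806 tau6 -0.41 open 0.499
```

Call:
move_arm:
  rows:
    - {"tx":0,"ty":0,"tz":0,"rx":0,"ry":0.03,"rz":0,"grip":0}
    - {"tx":0,"ty":0,"tz":0,"rx":0,"ry":0.03,"rz":0,"grip":0}

```text
t: 30.88
eef_pos: [457.6, 2.1, 128.1]
tcp_rot: [-1.569, 0.0, -1.866]
ft_force: [-1.7, 2.5, 8.9]
opening: 0.499
```

```bash
python3 q.py; 
```

```text
t 30.88 Mz 0.188 yaw -1.866 tau6 -0.41 open 0.499
```

Call:
move_arm:
  rows:
    - {"tx":0,"ty":0,"tz":0,"rx":0,"ry":0.03,"rz":0,"grip":0}
    - {"tx":0,"ty":0,"tz":0,"rx":0,"ry":0.03,"rz":0,"grip":0}

```text
t: 31.05
eef_pos: [457.6, 2.1, 128.1]
tcp_rot: [-1.569, 0.0, -1.926]
ft_force: [-1.9, 1.9, 7.0]
opening: 0.501
```

```bash
python3 q.py; 
```

```text
t 31.05 Mz 0.159 yaw -1.926 tau6 -0.41 open 0.501
```

Call:
move_arm:
  rows:
    - {"tx":0,"ty":0,"tz":0,"rx":0,"ry":0.03,"rz":0,"grip":0}
    - {"tx":0,"ty":0,"tz":0,"rx":0,"ry":0.03,"rz":0,"grip":0}

```text
t: 31.22
eef_pos: [457.6, 2.1, 128.1]
tcp_rot: [-1.569, 0.0, -1.986]
ft_force: [-1.6, 2.5, 7.8]
opening: 0.501
```

```bash
python3 q.py; 
```

```text
t 31.22 Mz 0.207 yaw -1.986 tau6 -0.41 open 0.501
```

Call:
move_arm:
  rows:
    - {"tx":0,"ty":0,"tz":0,"rx":0,"ry":0.03,"rz":0,"grip":0}
    - {"tx":0,"ty":0,"tz":0,"rx":0,"ry":0.03,"rz":0,"grip":0}

```text
t: 31.38
eef_pos: [457.6, 2.1, 128.1]
tcp_rot: [-1.569, 0.0, -2.046]
ft_force: [-1.8, 2.7, 8.6]
opening: 0.499
```

```bash
python3 q.py; 
```

```text
t 31.38 Mz 0.207 yaw -2.046 tau6 -0.41 open 0.499
```

Call:
move_arm:
  rows:
    - {"tx":0,"ty":0,"tz":0,"rx":0,"ry":0.03,"rz":0,"grip":0}
    - {"tx":0,"ty":0,"tz":0,"rx":0,"ry":0.03,"rz":0,"grip":0}

```text
t: 31.55
eef_pos: [457.6, 2.2, 128.1]
tcp_rot: [-1.569, 0.001, -2.106]
ft_force: [-1.9, 2.7, 7.3]
opening: 0.502
```

```bash
python3 q.py; 
```

```text
t 31.55 Mz 0.233 yaw -2.106 tau6 -0.4 open 0.502
```

Call:
move_arm:
  rows:
    - {"tx":0,"ty":0,"tz":0,"rx":0,"ry":0.03,"rz":0,"grip":0}
    - {"tx":0,"ty":0,"tz":0,"rx":0,"ry":0.03,"rz":0,"grip":0}

```text
t: 31.72
eef_pos: [457.6, 2.1, 128.1]
tcp_rot: [-1.569, 0.001, -2.166]
ft_force: [-1.6, 3.1, 8.2]
opening: 0.497
```

```bash
python3 q.py; 
```

```text
t 31.72 Mz 0.287 yaw -2.166 tau6 -0.32 open 0.497
```

Same pattern as the first two: the stop has been reached. One and a half more small steps, then release.

Call:
move_arm:
  rows:
    - {"tx":0,"ty":0,"tz":0,"rx":0,"ry":0.03,"rz":0,"grip":0}

```text
t: 31.8
eef_pos: [457.6, 2.1, 128.1]
tcp_rot: [-1.569, 0.001, -2.196]
ft_force: [-2.5, 2.7, 7.2]
opening: 0.501
```

```bash
python3 q.py; 
```

```text
t 31.8 Mz 0.306 yaw -2.196 tau6 -0.29 open 0.501
```

Call:
move_arm:
  rows:
    - {"tx":0,"ty":0,"tz":0,"rx":0,"ry":0.02,"rz":0,"grip":0}

```text
t: 31.88
eef_pos: [457.6, 2.2, 128.1]
tcp_rot: [-1.569, 0.001, -2.216]
ft_force: [-1.6, 2.9, 8.1]
opening: 0.504
```

```bash
python3 q.py; 
```

```text
t 31.88 Mz 0.334 yaw -2.216 tau6 0.11 open 0.504
```

Call:
move_arm:
  rows:
    - {"tx":0,"ty":0,"tz":0,"rx":0,"ry":0,"rz":0,"grip":0}

```text
t: 31.97
eef_pos: [457.6, 2.2, 128.1]
tcp_rot: [-1.569, 0.001, -2.215]
ft_force: [-2.1, 3.4, 7.6]
opening: 0.497
```

```bash
python3 q.py
```

```text
t 31.97 Mz 0.272 yaw -2.215 tau6 0.71 open 0.497
```

Call:
move_arm:
  rows:
    - {"tx":0,"ty":0,"tz":0,"rx":0,"ry":0,"rz":0,"grip":64}
    - {"tx":0,"ty":0,"tz":0,"rx":0,"ry":0,"rz":0,"grip":64}
    - {"tx":0,"ty":0,"tz":0,"rx":0,"ry":0,"rz":0,"grip":64}
    - {"tx":0,"ty":0,"tz":0,"rx":0,"ry":0,"rz":0,"grip":64}

```text
t: 32.3
eef_pos: [457.4, 2.0, 127.1]
tcp_rot: [-1.57, 0.0, -2.215]
ft_force: [1.0, -0.9, -0.9]
opening: 0.632
```

```bash
python3 st.py k3
```

```text
{'t': 32.3, 'eef_pos': [457.416, 1.968, 127.147], 'ft_force': [0.983, -0.852, -0.868], 'moment': [0.086, 0.048, 0.046], 'opening': 0.632} yaw [-1.5705, 0.0, -2.215] q [-0.14, 0.42, 2.07, -0.0, 0.65, 2.07] tau6 -0.001
to go cm tx -18.24 tz 2.11 ty(127) 0.01
```

Call:
move_arm:
  rows:
    - {"tx":0,"ty":-4.0,"tz":0,"rx":0,"ry":0,"rz":0,"grip":64}
    - {"tx":-1.5,"ty":0,"tz":0.2,"rx":0,"ry":0,"rz":0,"grip":64}
    - {"tx":-3.7,"ty":0,"tz":0.43,"rx":0,"ry":0,"rz":0,"grip":64}
    - {"tx":-3.8,"ty":0,"tz":0.43,"rx":0,"ry":0,"rz":0,"grip":64}
    - {"tx":-3.8,"ty":0,"tz":0.43,"rx":0,"ry":0,"rz":0,"grip":64}
    - {"tx":-3.8,"ty":0,"tz":0.43,"rx":0,"ry":0,"rz":0,"grip":64}
    - {"tx":-1.64,"ty":0,"tz":0.19,"rx":0,"ry":0,"rz":0,"grip":64}
    - {"tx":0,"ty":0,"tz":0,"rx":0,"ry":-0.12,"rz":0,"grip":64}
    - {"tx":0,"ty":0,"tz":0,"rx":0,"ry":-0.12,"rz":0,"grip":64}
    - {"tx":0,"ty":0,"tz":0,"rx":0,"ry":-0.12,"rz":0,"grip":64}

```text
t: 33.13
eef_pos: [583.8, 135.6, 166.6]
tcp_rot: [-1.571, -0.0, -1.848]
ft_force: [-1.2, -0.2, -0.4]
opening: 0.639
```

Call:
move_arm:
  rows:
    - {"tx":0,"ty":0,"tz":0,"rx":0,"ry":-0.12,"rz":0,"grip":64}
    - {"tx":0,"ty":0,"tz":0,"rx":0,"ry":-0.12,"rz":0,"grip":64}
    - {"tx":0,"ty":0,"tz":0,"rx":0,"ry":-0.12,"rz":0,"grip":64}
    - {"tx":0,"ty":0,"tz":0,"rx":0,"ry":-0.12,"rz":0,"grip":64}
    - {"tx":0,"ty":0,"tz":0,"rx":0,"ry":-0.12,"rz":0,"grip":64}
    - {"tx":0,"ty":0,"tz":0,"rx":0,"ry":-0.12,"rz":0,"grip":64}
    - {"tx":0,"ty":0,"tz":0,"rx":0,"ry":-0.12,"rz":0,"grip":64}
    - {"tx":0,"ty":0,"tz":0,"rx":0,"ry":-0.12,"rz":0,"grip":64}
    - {"tx":0,"ty":0,"tz":0,"rx":0,"ry":-0.12,"rz":0,"grip":64}
    - {"tx":0,"ty":0,"tz":0,"rx":0,"ry":-0.12,"rz":0,"grip":64}

```text
t: 33.97
eef_pos: [583.7, 135.1, 166.9]
tcp_rot: [-1.571, 0.0, -0.649]
ft_force: [-0.0, 0.9, -0.5]
opening: 0.64
```

Call:
move_arm:
  rows:
    - {"tx":0,"ty":0,"tz":0,"rx":0,"ry":-0.12,"rz":0,"grip":64}
    - {"tx":0,"ty":0,"tz":0,"rx":0,"ry":-0.12,"rz":0,"grip":64}
    - {"tx":0,"ty":0,"tz":0,"rx":0,"ry":-0.12,"rz":0,"grip":64}
    - {"tx":0,"ty":0,"tz":0,"rx":0,"ry":-0.014,"rz":0,"grip":64}
    - {"tx":0,"ty":0,"tz":0,"rx":0,"ry":0,"rz":0,"grip":64}
    - {"tx":0,"ty":0,"tz":0,"rx":0,"ry":0,"rz":0,"grip":64}

```text
t: 34.47
eef_pos: [583.7, 135.2, 166.9]
tcp_rot: [-1.571, 0.0, -0.285]
ft_force: [0.2, 0.1, -0.8]
opening: 0.641
```

```bash
python3 st.py k3;python3 snap.py w8 >/dev/null; python3 mark.py w8,k3
```

```text
{'t': 34.467, 'eef_pos': [583.75, 135.183, 166.918], 'ft_force': [0.186, 0.096, -0.837], 'moment': [-0.017, -0.071, 0.002], 'opening': 0.641} yaw [-1.571, 0.0001, -0.2847] q [0.12, 0.53, 1.7, -0.0, 0.92, 0.4] tau6 -0.141
to go cm tx 0.01 tz -0.01 ty(127) 3.99
w8 k3 [186.8  82.4  25.9] valley mod45 29.3
```

Call:
move_arm:
  rows:
    - {"tx":0,"ty":4.0,"tz":0,"rx":0,"ry":-0.01,"rz":0,"grip":64}
    - {"tx":0,"ty":0,"tz":0,"rx":0,"ry":0,"rz":0,"grip":64}
    - {"tx":0,"ty":0,"tz":0,"rx":0,"ry":0,"rz":0,"grip":0}
    - {"tx":0,"ty":0,"tz":0,"rx":0,"ry":0,"rz":0,"grip":0}
    - {"tx":0,"ty":0,"tz":0,"rx":0,"ry":0,"rz":0,"grip":0}
    - {"tx":0,"ty":0,"tz":0,"rx":0,"ry":0,"rz":0,"grip":0}
    - {"tx":0,"ty":0,"tz":0,"rx":0,"ry":0,"rz":0,"grip":0}
    - {"tx":0,"ty":0,"tz":0,"rx":0,"ry":0,"rz":0,"grip":0}
    - {"tx":0,"ty":0,"tz":0,"rx":0,"ry":0,"rz":0,"grip":0}

```text
t: 35.27
eef_pos: [584.2, 135.3, 128.2]
tcp_rot: [-1.57, -0.002, -0.271]
ft_force: [-1.5, 0.0, 6.3]
opening: 0.503
```

```bash
python3 st.py k3; 
```

```text
{'t': 35.267, 'eef_pos': [584.17, 135.341, 128.246], 'ft_force': [-1.484, 0.05, 6.348], 'moment': [0.083, 0.178, -0.033], 'opening': 0.503} yaw [-1.5701, -0.0017, -0.2712] q [0.12, 0.58, 1.73, -0.0, 0.83, 0.39] tau6 -0.05
to go cm tx -0.03 tz -0.03 ty(127) 0.12
```

Call:
move_arm:
  rows:
    - {"tx":0,"ty":0,"tz":0,"rx":0,"ry":0.1,"rz":0,"grip":0}
    - {"tx":0,"ty":0,"tz":0,"rx":0,"ry":0.1,"rz":0,"grip":0}
    - {"tx":0,"ty":0,"tz":0,"rx":0,"ry":0.1,"rz":0,"grip":0}
    - {"tx":0,"ty":0,"tz":0,"rx":0,"ry":0.03,"rz":0,"grip":0}
    - {"tx":0,"ty":0,"tz":0,"rx":0,"ry":0.03,"rz":0,"grip":0}
    - {"tx":0,"ty":0,"tz":0,"rx":0,"ry":0.03,"rz":0,"grip":0}

```text
t: 35.77
eef_pos: [584.1, 135.3, 128.2]
tcp_rot: [-1.57, -0.001, -0.662]
ft_force: [-2.0, 1.1, 6.7]
opening: 0.497
```

```bash
python3 q.py; 
```

```text
t 35.77 Mz 0.184 yaw -0.662 tau6 -0.4 open 0.497
```

Call:
move_arm:
  rows:
    - {"tx":0,"ty":0,"tz":0,"rx":0,"ry":0.03,"rz":0,"grip":0}
    - {"tx":0,"ty":0,"tz":0,"rx":0,"ry":0.03,"rz":0,"grip":0}

```text
t: 35.93
eef_pos: [584.0, 135.3, 128.2]
tcp_rot: [-1.57, -0.001, -0.722]
ft_force: [-3.0, 0.9, 7.0]
opening: 0.502
```

```bash
python3 q.py; 
```

```text
t 35.93 Mz 0.129 yaw -0.722 tau6 -0.42 open 0.502
```

Call:
move_arm:
  rows:
    - {"tx":0,"ty":0,"tz":0,"rx":0,"ry":0.03,"rz":0,"grip":0}
    - {"tx":0,"ty":0,"tz":0,"rx":0,"ry":0.03,"rz":0,"grip":0}

```text
t: 36.1
eef_pos: [584.0, 135.4, 128.2]
tcp_rot: [-1.57, -0.001, -0.782]
ft_force: [-2.3, -0.3, 7.9]
opening: 0.5
```

```bash
python3 q.py; 
```

```text
t 36.1 Mz 0.175 yaw -0.782 tau6 -0.42 open 0.5
```

Call:
move_arm:
  rows:
    - {"tx":0,"ty":0,"tz":0,"rx":0,"ry":0.03,"rz":0,"grip":0}
    - {"tx":0,"ty":0,"tz":0,"rx":0,"ry":0.03,"rz":0,"grip":0}

```text
t: 36.27
eef_pos: [584.0, 135.4, 128.2]
tcp_rot: [-1.57, -0.001, -0.842]
ft_force: [-2.7, 1.6, 7.2]
opening: 0.501
```

```bash
python3 q.py; 
```

```text
t 36.27 Mz 0.132 yaw -0.842 tau6 -0.42 open 0.501
```

Call:
move_arm:
  rows:
    - {"tx":0,"ty":0,"tz":0,"rx":0,"ry":0.03,"rz":0,"grip":0}
    - {"tx":0,"ty":0,"tz":0,"rx":0,"ry":0.03,"rz":0,"grip":0}

```text
t: 36.43
eef_pos: [584.0, 135.4, 128.2]
tcp_rot: [-1.57, -0.001, -0.902]
ft_force: [-2.3, 0.8, 7.3]
opening: 0.498
```

```bash
python3 q.py; 
```

```text
t 36.43 Mz 0.148 yaw -0.902 tau6 -0.42 open 0.498
```

Call:
move_arm:
  rows:
    - {"tx":0,"ty":0,"tz":0,"rx":0,"ry":0.03,"rz":0,"grip":0}
    - {"tx":0,"ty":0,"tz":0,"rx":0,"ry":0.03,"rz":0,"grip":0}

```text
t: 36.6
eef_pos: [584.0, 135.4, 128.2]
tcp_rot: [-1.57, -0.001, -0.962]
ft_force: [-2.8, 1.2, 7.9]
opening: 0.502
```

```bash
python3 q.py; 
```

```text
t 36.6 Mz 0.082 yaw -0.962 tau6 -0.41 open 0.502
```

Call:
move_arm:
  rows:
    - {"tx":0,"ty":0,"tz":0,"rx":0,"ry":0.03,"rz":0,"grip":0}
    - {"tx":0,"ty":0,"tz":0,"rx":0,"ry":0.03,"rz":0,"grip":0}

```text
t: 36.77
eef_pos: [584.0, 135.4, 128.2]
tcp_rot: [-1.57, -0.001, -1.022]
ft_force: [-2.5, 1.1, 7.9]
opening: 0.499
```

```bash
python3 q.py; 
```

```text
t 36.77 Mz 0.155 yaw -1.022 tau6 -0.41 open 0.499
```

Call:
move_arm:
  rows:
    - {"tx":0,"ty":0,"tz":0,"rx":0,"ry":0.03,"rz":0,"grip":0}
    - {"tx":0,"ty":0,"tz":0,"rx":0,"ry":0.03,"rz":0,"grip":0}

```text
t: 36.93
eef_pos: [584.0, 135.4, 128.2]
tcp_rot: [-1.569, -0.001, -1.082]
ft_force: [-2.3, 1.9, 7.0]
opening: 0.5
```

```bash
python3 q.py; 
```

```text
t 36.93 Mz 0.179 yaw -1.082 tau6 -0.41 open 0.5
```

Call:
move_arm:
  rows:
    - {"tx":0,"ty":0,"tz":0,"rx":0,"ry":0.03,"rz":0,"grip":0}
    - {"tx":0,"ty":0,"tz":0,"rx":0,"ry":0.03,"rz":0,"grip":0}

```text
t: 37.1
eef_pos: [584.0, 135.4, 128.2]
tcp_rot: [-1.569, -0.0, -1.142]
ft_force: [-2.4, 1.1, 7.7]
opening: 0.501
```

```bash
python3 q.py; 
```

```text
t 37.1 Mz 0.181 yaw -1.142 tau6 -0.41 open 0.501
```

Call:
move_arm:
  rows:
    - {"tx":0,"ty":0,"tz":0,"rx":0,"ry":0.03,"rz":0,"grip":0}
    - {"tx":0,"ty":0,"tz":0,"rx":0,"ry":0.03,"rz":0,"grip":0}

```text
t: 37.27
eef_pos: [584.0, 135.5, 128.2]
tcp_rot: [-1.57, -0.0, -1.202]
ft_force: [-1.6, 0.6, 7.4]
opening: 0.501
```

```bash
python3 q.py; 
```

```text
t 37.27 Mz 0.217 yaw -1.202 tau6 -0.41 open 0.501
```

Call:
move_arm:
  rows:
    - {"tx":0,"ty":0,"tz":0,"rx":0,"ry":0.03,"rz":0,"grip":0}
    - {"tx":0,"ty":0,"tz":0,"rx":0,"ry":0.03,"rz":0,"grip":0}

```text
t: 37.43
eef_pos: [583.9, 135.4, 128.2]
tcp_rot: [-1.569, -0.0, -1.262]
ft_force: [-2.2, -0.0, 7.7]
opening: 0.498
```

```bash
python3 q.py; 
```

```text
t 37.43 Mz 0.231 yaw -1.262 tau6 -0.41 open 0.498
```

Call:
move_arm:
  rows:
    - {"tx":0,"ty":0,"tz":0,"rx":0,"ry":0.03,"rz":0,"grip":0}

```text
t: 37.52
eef_pos: [584.0, 135.5, 128.2]
tcp_rot: [-1.569, -0.0, -1.292]
ft_force: [-3.0, 0.8, 8.0]
opening: 0.5
```

```bash
python3 q.py; 
```

```text
t 37.52 Mz 0.202 yaw -1.292 tau6 -0.4 open 0.5
```

Call:
move_arm:
  rows:
    - {"tx":0,"ty":0,"tz":0,"rx":0,"ry":0.03,"rz":0,"grip":0}

```text
t: 37.6
eef_pos: [583.9, 135.5, 128.2]
tcp_rot: [-1.57, -0.0, -1.322]
ft_force: [-2.7, 1.0, 6.8]
opening: 0.501
```

```bash
python3 q.py; 
```

```text
t 37.6 Mz 0.188 yaw -1.322 tau6 -0.4 open 0.501
```

Call:
move_arm:
  rows:
    - {"tx":0,"ty":0,"tz":0,"rx":0,"ry":0.03,"rz":0,"grip":0}

```text
t: 37.68
eef_pos: [584.0, 135.5, 128.2]
tcp_rot: [-1.569, -0.0, -1.352]
ft_force: [-2.7, 1.3, 7.5]
opening: 0.498
```

```bash
python3 q.py; 
```

```text
t 37.68 Mz 0.129 yaw -1.352 tau6 -0.4 open 0.498
```

Call:
move_arm:
  rows:
    - {"tx":0,"ty":0,"tz":0,"rx":0,"ry":0.03,"rz":0,"grip":0}
    - {"tx":0,"ty":0,"tz":0,"rx":0,"ry":0.03,"rz":0,"grip":0}

```text
t: 37.85
eef_pos: [583.9, 135.5, 128.2]
tcp_rot: [-1.569, -0.0, -1.412]
ft_force: [-2.9, 2.0, 7.0]
opening: 0.496
```

```bash
python3 q.py; 
```

```text
t 37.85 Mz 0.343 yaw -1.412 tau6 -0.3 open 0.496
```

Call:
move_arm:
  rows:
    - {"tx":0,"ty":0,"tz":0,"rx":0,"ry":0.03,"rz":0,"grip":0}

```text
t: 37.93
eef_pos: [583.9, 135.5, 128.2]
tcp_rot: [-1.569, -0.0, -1.442]
ft_force: [-3.4, 1.5, 6.9]
opening: 0.501
```

```bash
python3 q.py; 
```

```text
t 37.93 Mz 0.326 yaw -1.442 tau6 -0.26 open 0.501
```

Call:
move_arm:
  rows:
    - {"tx":0,"ty":0,"tz":0,"rx":0,"ry":0,"rz":0,"grip":0}

```text
t: 38.02
eef_pos: [584.0, 135.5, 128.2]
tcp_rot: [-1.569, 0.0, -1.442]
ft_force: [-3.0, 1.7, 7.1]
opening: 0.506
```

```bash
python3 q.py
```

```text
t 38.02 Mz 0.344 yaw -1.442 tau6 0.85 open 0.506
```

Call:
move_arm:
  rows:
    - {"tx":0,"ty":0,"tz":0,"rx":0,"ry":0,"rz":0,"grip":75}
    - {"tx":0,"ty":0,"tz":0,"rx":0,"ry":0,"rz":0,"grip":75}
    - {"tx":0,"ty":0,"tz":0,"rx":0,"ry":0,"rz":0,"grip":75}
    - {"tx":0,"ty":0,"tz":0,"rx":0,"ry":0,"rz":0,"grip":75}
    - {"tx":0,"ty":-3.0,"tz":0,"rx":0,"ry":0,"rz":0,"grip":75}
    - {"tx":0,"ty":-4.0,"tz":0,"rx":0,"ry":0,"rz":0,"grip":75}
    - {"tx":0,"ty":-4.0,"tz":-3.0,"rx":0,"ry":0,"rz":0,"grip":75}
    - {"tx":0,"ty":-1.0,"tz":-4.0,"rx":0,"ry":0,"rz":0,"grip":75}
    - {"tx":0,"ty":0,"tz":-4.0,"rx":0,"ry":0,"rz":0,"grip":75}
    - {"tx":0,"ty":0,"tz":-4.0,"rx":0,"ry":0,"rz":0,"grip":75}

```text
t: 38.85
eef_pos: [438.4, 116.2, 240.8]
tcp_rot: [-1.569, -0.0, -1.441]
ft_force: [0.9, -0.8, 0.5]
opening: 0.755
```

Call:
move_arm:
  rows:
    - {"tx":2.5,"ty":0,"tz":0,"rx":0,"ry":0,"rz":0,"grip":75}
    - {"tx":3.0,"ty":0,"tz":0,"rx":0,"ry":0,"rz":0,"grip":75}
    - {"tx":0,"ty":0,"tz":0,"rx":0,"ry":0,"rz":0,"grip":75}
    - {"tx":0,"ty":0,"tz":0,"rx":0,"ry":0,"rz":0,"grip":75}

```text
t: 39.18
eef_pos: [447.3, 61.0, 240.5]
tcp_rot: [-1.57, -0.0, -1.444]
ft_force: [0.7, -0.5, -0.3]
opening: 0.749
```

```bash
python3 st.py;python3 snap.py w9 >/dev/null; python3 mark.py w9,k1 w9,k2 w9,k3 w9,k4; python3 - <<'E'
from cell import env
import cv2
p,_=env.read_camera("scene");cv2.imwrite("pics/scene9.png",p)
E
```

```text
{'t': 39.183, 'eef_pos': [447.266, 61.045, 240.547], 'ft_force': [0.678, -0.457, -0.267], 'moment': [0.02, 0.07, 0.006], 'opening': 0.749} yaw [-1.5703, -0.0001, -1.4435] q [-0.01, 0.24, 1.96, -0.0, 0.95, 1.43] tau6 -0.318
w9 k1 [311.2  69.8  20.8] valley mod45 18.7
w9 k2 [246.5  65.6  18.6] valley mod45 44.0
w9 k3 [123.4 118.8  36.7] valley mod45 10.9
w9 k4 [141.1 129.8  40.3] valley mod45 28.6
```

View pics/w9.png

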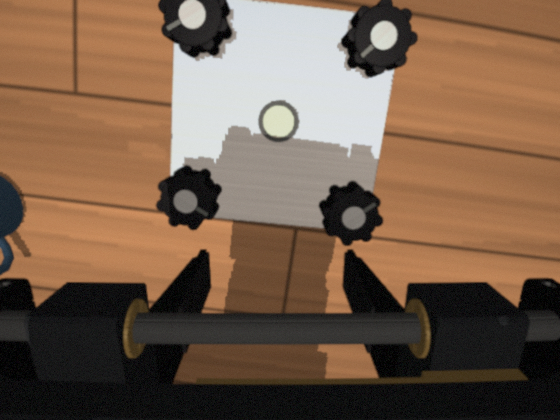

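View pics/scene9.png

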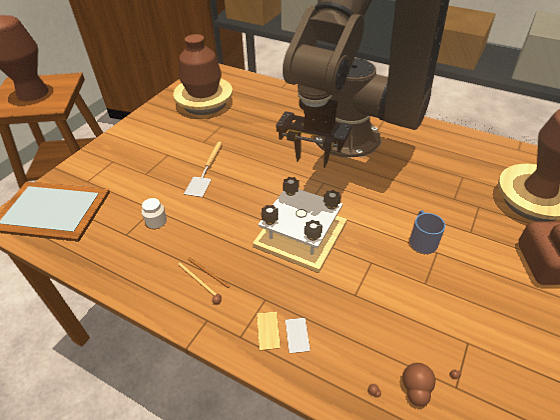

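```bash
python3 -c "
from cell import env
print(env.job_done())"
```

```text
the job is handed in; nothing more can be done
None
```

All four knobs are tightened to their firm stops and the job is handed in, at about 39 s of the 72 s allowed. I went round twice in star order. I took the knob at press (-65, +65) as a, because the square press gives no way to tell the corners apart. On that reading the order was a → c → b → d both times.

| Knob | Round 1 turn (from the marks) | Total turn (expected 1.5–2.3 rad) | Torque when I stopped (proper 0.25–0.42 N m) |
|---|---|---|---|
| a | 55° | 1.89 rad | about 0.34 N m |
| c | 54° | 2.04 rad | about 0.33 N m |
| b | 60° | 2.07 rad | about 0.33 N m |
| d | 58° | 2.13 rad | about 0.33 N m |

- **Torque readings:** The highest single wrist reading was 0.38 N m, on knob a. That sensor scatters by about 0.04 N m, so I cross-checked it against the last joint's torque, which rose clearly at each stop. No reading came near the 0.5 N m that cracks the plaster.
- **End state:** The gripper is open and about 100 mm above the knob tops, with the force reading near zero. In the final scene picture the mug, jar and spatula are where they were at the start.
- **What disagreed:** The grip crept by a few degrees, so a and c got slightly less than a sixth of a turn in round one. I increased the commanded turn for b and d to make up for it. Gripping also showed the knobs about 0.7 mm from where the cameras put them, which I corrected during round one.

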